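# Open the combination strongbox

## Task

Unlock the grey strongbox on the bench and open it. Its combination is 28 left, 20 right: using the spinner handle on the dial, turn the dial left (anticlockwise) through at least two full turns and stop with 28 at the index line, turn it right (clockwise) and stop at 20 the second time 20 comes round, then turn it slowly left until it stops dead as the bolt springs back; where it stops is not known beforehand, so feel for it and do not force the dial against the stop or the lid against the bolt. Then let go of the dial, lift the lid by its T-shaped grip to well past 60 degrees and leave it standing open by itself, without knocking the things around the box out of their places.

Things in the scene. Friction and masses are not known exactly. Their poses are not given: they have to be found in the camera images.
- strongbox: Grey top-opening steel strongbox, fixed to the bench, 210 x 190 mm, closed lid top 82 mm above the bench. Origin on the bench under its centre; its x axis points from the front (lid grip) to the back (hinge), its y to the left, its z up.
- lid (a joint): Lid angle in rad: 0 shut, grows as the lid is raised, stop at 1.75. The lid (216 x 196 mm, 1.3 kg with its lock) turns about the back edge. Its stiff hinge holds it wherever it is left above 50 degrees; below that it may sink shut; lifting it by the grip takes about 12 N.
- dial (a joint): Dial angle in rad, counted on through full turns; grows as the dial turns left (anticlockwise from above). 40 divisions, figures 0, 10, 20, 30 rising clockwise; number at the index = angle x 40/(2 pi), modulo 40. Index: dark line on the fixed ring, hinge side. Starts at 0 to 1.9 rad. Turning takes 1 to 6 N at the handle. Numbers must be met within half a division (0.08 rad); if overshot, dial all again.
- dial_axis (a point): Centre of the dial's top face (disc 100 mm across, face 12 mm above the lid's top, in a fixed ring 116 mm across), on its turning axis, which is square to the lid. Axes as the strongbox's while the lid is shut.
- spinner (a point): Centre (half-way up) of the spinner handle: steel sleeve 16 mm across, 32 mm tall, turning freely on an upright pin on the dial, 31 mm from the dial's axis, opposite its figure 0 (with 0 at the index it is at the front). 24 mm above the dial's face; the sleeve spans 8 to 40 mm above it. The hand can carry it round in a circle without turning. Its frame turns with the dial.
- lid_grip (a point): Centre of the black T-shaped grip for lifting the lid: a round bar 30 mm long along the box's y axis, 15 mm across, with flat ends, on a 9 mm stem near the front edge of the lid; 34 mm above the lid's top, 184 mm in front of the hinge line. It moves with the lid in an arc about the hinge.
- lid_hinge (a point): Middle of the lid's hinge line, 70 mm above the bench at the back of the box; the line runs along the strongbox's y axis.
- lock_cam: Hidden in the lid: notched brass cam of 24 mm radius that turns with the dial. Once per turn the bolt's nose dips 2 mm into its notch and rides out; when the lock opens it drops 7 mm and blocks the dial both ways. This comes in the last left turn, 7 to 18 divisions (1.1 to 2.8 rad) after 20, at a different place each time. Origin on the dial's axis.
- lock_case: Hidden under the lid: steel lock case, 88 x 71 x 27 mm, that carries the spring bolt. The bolt's nose rides on the cam, its tongue sits under the keeper until the lock opens. Forcing the dial against the nose bends it: the force of the cam on it must stay under 25 N (about 19 N at the spinner handle). Origin at the middle of the hinge line.
- keeper: Steel lip at the top of the box's front wall, 40 mm wide, that holds the bolt down while the box is locked; with more than 25 N on it the lid counts as forced. Origin at the strongbox's origin.
- loupe: Black eye loupe, 41 mm across, 42 mm tall, standing loose to the right of the box. Origin at the centre of its foot.
- flux_bottle: White dropper bottle with a red cap, 38 mm across, 86 mm tall, standing loose to the left of the box. Origin at the centre of its foot.
- tape_measure: Yellow tape measure, 50 x 76 x 35 mm, lying loose to the right of the box. Origin at the centre of its underside.

How it is judged (in metres and radians):
At the end, for the whole second after the job is handed in: The strongbox is unlocked and its lid stands still, open by more than 60 degrees (1.05 rad), held by its own hinge (value of joint lid above 1.05 rad and velocity of joint lid between -0.05 and 0.05 rad/s); the robot touches nothing.
It fails at once if the dial forced against its stop: more than 25 N between the cam and the bolt's nose (about 19 N at the spinner handle) (contact force between lock_cam and lock_case above 25 N).
It fails at once if the lid forced against the bolt: more than 25 N between the tongue and the keeper (contact force between lock_case and keeper above 25 N).
It fails at once if the loupe, the dropper bottle or the tape measure moved by more than 30 mm (distance of any of loupe, flux_bottle, tape_measure from where it was at the start of the episode above 0.03 m).
It also fails if it takes over 72 s, if anything falls off the work surface, if the arm or the gripper's body presses on something with over 40 N, if the wrist force passes 120 N, or if a joint passes its speed limit or range.

## Robot

A 6-joint arm with a two-finger parallel gripper is mounted at the origin on a cart in front of the work surface, level with it; the furniture and walls round the work are solid. World frame = base frame: x ahead of the robot, y to its left, z up, the work surface at z = 0. Lengths are in mm, angles in rad, forces in N, time in s.
With the tool pointing down it reaches from about 325 to 900 mm from the base axis. Payload 3.5 kg.
Tool frame: the origin (TCP) lies where the fingers leave the gripper's body, on its centre line; the fingertips stand 73 mm ahead of it and the grasp point (between the pads) lies 54 mm ahead of it; z points along the fingers, y is the direction in which the jaws open and shut (so a half turn about z gives the same grasp; the last joint's range is limited). The gripper opens to 85 mm and grips with 20 to 120 N. Pads are 22 mm wide; open, the fingers measure 114 mm over their backs; the gripper's body (76 mm by 85 mm) begins 54 mm behind the grasp point. The pads swing forward as they close: fully open they stand 13 mm farther back than shut.
Start: joints at [1.139, 0.276, -0.026, 1.268, 0, 1.467], TCP at [201.823, 591.514, 303.913] pointing down, gripper open.
Joint ranges: [-3.12, 3.12], [-0.85, 1.88], [-1.08, 1.24], [-1.95, 2.15], [-1.57, 1.53], [-3.14, 3.14]. Speed limits (rad/s): [2.57, 2.57, 3.14, 3.14, 3.14, 3.14].

## Interface

Orientations are given as [roll, pitch, yaw] about the fixed x, y, z axes, in that order (R = Rz(yaw) Ry(pitch) Rx(roll)).
In Python, from rig import read_state, camera, camera_model, hand_in gives the robot as it stands.
- The arm moves only by the tool step_arm, never from a script. Its argument "steps" is a list of rows, each a list of 7 numbers: the turn, a rotation vector about the tool's x, y, z in degrees, then the shift along the tool's x, y, z in mm, then the closure, from -1 (fully open) to 1 (shut). A call has 1 to 12 rows; each row is the pose to reach, as a shift and turn from the pose commanded when the call began, along the tool's axes at that moment; what a row does not reach only later rows make up. A row lasts 1/10 s, in which the tool goes at most 50 mm and 8.59 degrees, less where a joint would pass 70% of its speed; a pose out of reach is approached as far as the arm can. A call with a gripper value outside its range is refused whole. The fingers move at their own pace and stop on an object; "force" is the grip in N (left out, the last holds). Time passes only in rows, so rows that repeat a pose let the fingers close. It gives the time, the measured TCP pose, the force and the opening at its end, in the units of the state.
- read_state(): the state, without advancing time (a new reading comes with each control period).
- camera(name): name is "scene" or "top" or "wrist"; returns the picture (480x640x3 uint8, red, green, blue); there is no depth.
- camera_model(name): a dict with "camera_matrix" (3x3 intrinsics, pixels), "R" (3x3) and "t" (3): a world point X has camera coordinates R X + t. Camera axes: x right, y down, z forward; pixel columns grow to the right and rows downward; lengths in mm; the calibration is good to about 2 mm. A picture is of the moment at which its call begins: read the wrist's pose just before it. camera_model takes no time and is no camera call; for the wrist camera it gives the pose at the moment of the call.
- hand_in(): hands the job in, once; it reports no verdict.
The state is a dict: "time_s": time; "q": joint angles; "qvel": joint speeds; "joint_efforts": joint torques, N m; "tcp_pos": TCP position; "ee_rot": TCP orientation; "force": force on the tool from outside, world axes, zero at the start; "torque": the same for the moment, N m; "opening": finger opening in mm.
Only numpy, scipy, OpenCV 4.12 (cv2) and the standard library are available. Lean on these libraries where they do the work, as an engineer would, in place of code of your own. Each camera call takes 0.05 s, during which the arm holds its last target.

## Working session

There is one attempt and no reset: what is moved stays moved. The work goes in short steps, Python scripts to look and compute and a tool call to move; the robot and the scene stay as the last step left them, time stands still between calls to the robot, and variables do not carry over. Pictures are saved under pics/ and viewed, and the job is handed in when it is done.

Besides the shell and the picture viewer there is one more tool, called as name(argument=value, ...), one argument or row to a line, values as JSON. step_arm: Moves the arm, as the interface text tells. Its arguments: {"type":"object","properties":{"steps":{"type":"array"},"force":{"type":"number"}},"required":["steps"]}

```bash
ls; mkdir -p pics
python3 - <<'E'
from rig import *
import cv2
s=read_state();print(s)
for n in ["scene","top","wrist"]:
    m=camera_model(n);print(n,m)
    cv2.imwrite(f"pics/a_{n}.png",camera(n)[:,:,::-1])
E
```

```text
pics
{'time_s': 0.0, 'q': array([ 1.13858159e+00,  2.77168253e-01, -2.79182127e-02,  1.26801041e+00,
       -9.03525437e-06,  1.46739522e+00]), 'qvel': array([-0.00022458, -0.00065108, -0.00130427, -0.00041296,  0.00057244,
       -0.00024512]), 'joint_efforts': array([-4.08896167e-04, -4.45511663e+01,  2.95199329e+01,  1.63815147e-02,
       -1.35845657e-04, -2.84546807e-06]), 'tcp_pos': array([201.57011526, 590.93319088, 302.72004983]), 'ee_rot': array([-3.13930346e+00, -2.28468765e-04,  2.81277877e+00]), 'force': array([-0.2381212 , -0.32054332, -0.81818347]), 'torque': array([-0.00587875, -0.02219177,  0.01452639]), 'opening': 85.39136738209274}
scene {'camera_matrix': array([[518.56363153,   0.        , 323.35174226],
       [  0.        , 518.56363153, 238.04399818],
       [  0.        ,   0.        ,   1.        ]]), 'R': array([[-0.85558514, -0.51750828, -0.01261923],
       [-0.29125186,  0.50138717, -0.81472895],
       [ 0.4279561 , -0.69339461, -0.57970466]]), 't': array([491.89232858, 269.29154037, 636.85148879])}
top {'camera_matrix': array([[485.9689036 ,   0.        , 324.73093257],
       [  0.        , 485.9689036 , 241.00586413],
       [  0.        ,   0.        ,   1.        ]]), 'R': array([[ 0.12525019, -0.99212321, -0.00198221],
       [-0.97198848, -0.12230731, -0.20069707],
       [ 0.19887379,  0.02706404, -0.97965134]]), 't': array([-105.88107487,  595.03136199,  815.25453417])}
wrist {'camera_matrix': array([[367.21523764,   0.        , 316.46302122],
       [  0.        , 367.21523764, 241.17754523],
       [  0.        ,   0.        ,   1.        ]]), 'R': array([[ 3.22718203e-01,  9.46494662e-01, -9.03010414e-04],
       [ 9.05938511e-01, -3.08613552e-01,  2.89884615e-01],
       [ 2.74095560e-01, -9.43691140e-02, -9.57061176e-01]]), 't': array([-624.46787895,  -36.91279581,  379.7479463 ])}
```

View pics/a_scene.png

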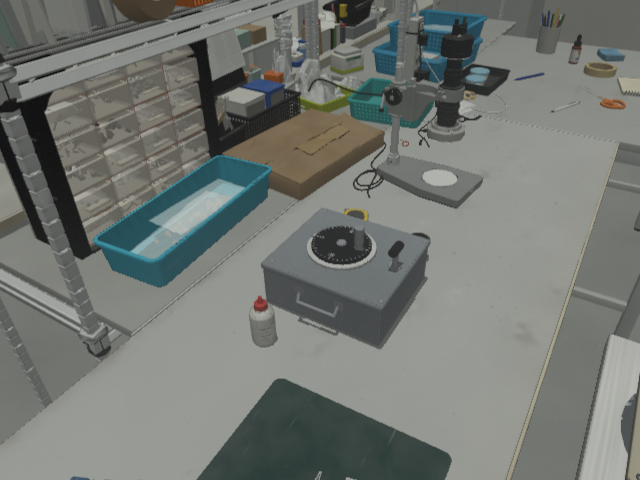

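View pics/a_top.png

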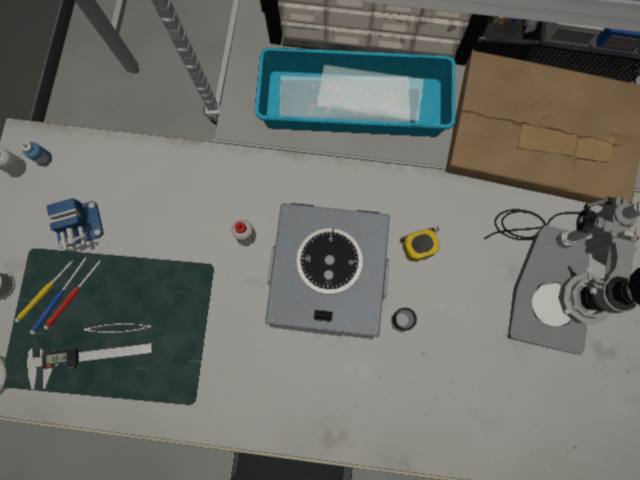

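View pics/a_wrist.png

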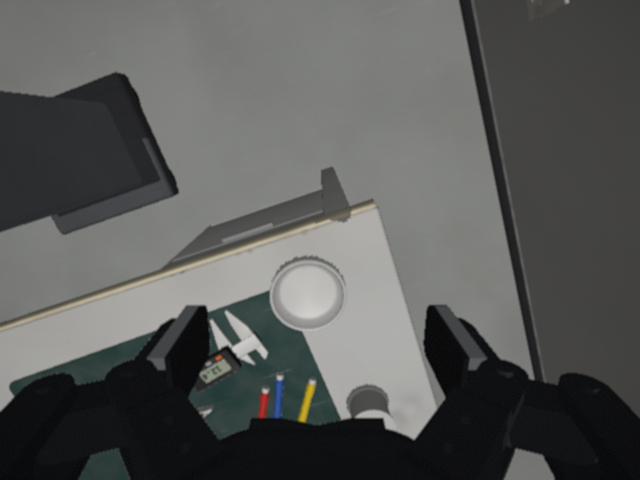

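The views show the box at top px ~(328,270), its dial centre at (330,260), the spinner near (329,275) and the grip at (323,316). The loupe is at (404,318), the tape at (421,244) and the bottle at (242,230).

```bash
cat > h.py <<'E'
import numpy as np, cv2
from rig import *
def ray(m,uv):
    K=m["camera_matrix"];R=m["R"];t=m["t"]
    d=R.T@np.linalg.inv(K)@np.array([uv[0],uv[1],1.]);return -R.T@t,d/np.linalg.norm(d)
def onz(m,uv,z):
    c,d=ray(m,uv);return c+d*(z-c[2])/d[2]
def proj(m,X):
    p=m["camera_matrix"]@(m["R"]@np.array(X,float)+m["t"]);return p[:2]/p[2]
def tri(m1,a,m2,b):
    c1,d1=ray(m1,a);c2,d2=ray(m2,b)
    A=np.stack([d1,-d2],1);s=np.linalg.lstsq(A,c2-c1,rcond=None)[0]
    p=c1+d1*s[0];q=c2+d2*s[1];return (p+q)/2,np.linalg.norm(p-q)
E
python3 - <<'E'
from h import *
t=cv2.imread("pics/a_top.png");s=cv2.imread("pics/a_scene.png")
cv2.imwrite("pics/b_top.png",cv2.resize(t[195:345,255:455],None,fx=4,fy=4,interpolation=cv2.INTER_CUBIC))
cv2.imwrite("pics/b_scene.png",cv2.resize(s[200:350,250:450],None,fx=4,fy=4,interpolation=cv2.INTER_CUBIC))
E
```

```text
(no output)
```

View pics/b_top.png

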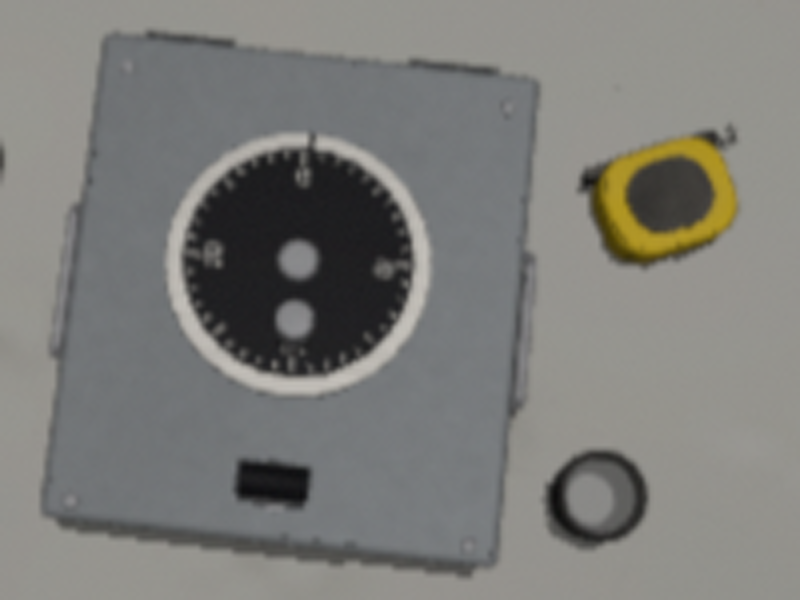

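View pics/b_scene.png

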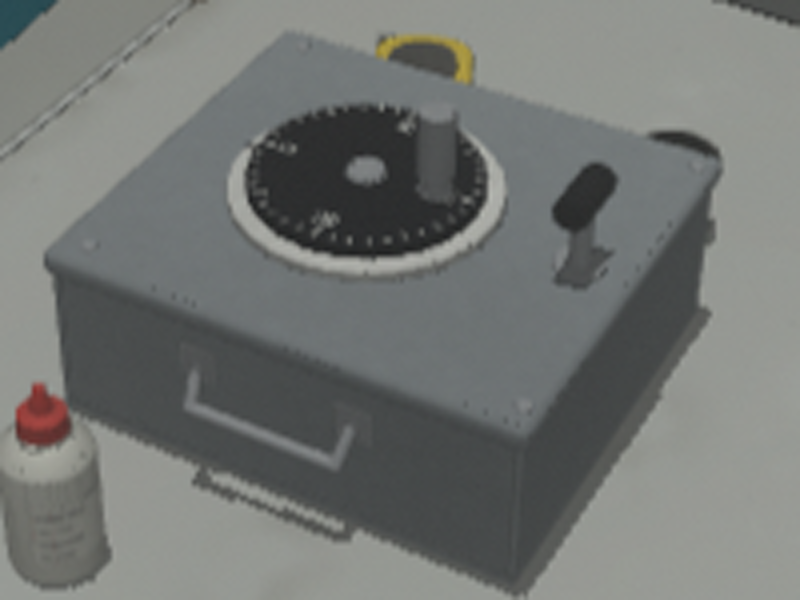

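Run:
```python
from h import *
m=camera_model("top");ms=camera_model("scene")
z=lambda u:(255+u[0]/4-.4,195+u[1]/4-.4)
zs=lambda u:(250+u[0]/4-.4,200+u[1]/4-.4)
C=[onz(m,z(p),82)[:2] for p in[(105,36),(538,80),(493,565),(44,512)]]
print(C,[np.linalg.norm(C[i]-C[(i+1)%4]) for i in range(4)])
hb=(C[0]+C[1])/2;fb=(C[3]+C[2])/2;a=hb-fb;print("yaw",np.arctan2(a[1],a[0]),"yaw from y edges",np.arctan2(*( (C[0]-C[1])[::-1]))-np.pi/2,np.arctan2(*((C[3]-C[2])[::-1]))-np.pi/2,"centre",np.mean(C,0))
# ring ellipse
im=cv2.imread("pics/a_top.png")
hsv=cv2.cvtColor(im,cv2.COLOR_BGR2HSV)
# dark disc
msk=((im.max(2)<70)).astype(np.uint8);roi=np.zeros_like(msk);roi[225:297,294:366]=1
w=((im.min(2)>165)&(roi>0)).astype(np.uint8)
cs,_=cv2.findContours(w,cv2.RETR_EXTERNAL,cv2.CHAIN_APPROX_NONE);c=max(cs,key=len)
e=cv2.fitEllipse(c);print(e, onz(m,e[0],82+8),onz(m,e[0],94))
L=onz(m,(e[0][0]-e[1][0]/2,e[0][1]),90);R=onz(m,(e[0][0]+e[1][0]/2,e[0][1]),90);print("ring dia",np.linalg.norm(L-R))
# bright gray blobs in disc
print("hub",onz(m,z((299,259)),94+2));print("spin",onz(m,z((294,319)),134))
print("index",onz(m,z((312,140)),90),"zero",onz(m,z((304,178)),94))
print("spin tri",tri(m,z((294,319)),ms,zs((440,112))))
print("grip",onz(m,z((273,482)),116+5), tri(m,z((273,482)),ms,zs((586,196))))
print("gripends",onz(m,z((237,478)),119),onz(m,z((310,485)),119))
```

```text
[array([656.99413648,  54.97074377]), array([ 660.91197529, -138.61316731]), array([ 448.24871646, -140.66741595]), array([446.35430798,  50.65188763])] [np.float64(193.62355251443847), np.float64(212.6731802429203), np.float64(191.32868239178967), np.float64(210.68409971433923)]
yaw 0.015054516503105051 yaw from y edges 0.020235690067971213 0.009901492090349295 centre [553.12728405 -43.41448796]
((329.1498718261719, 260.3701477050781), (61.75882339477539, 62.28684616088867), 95.41580200195312) [564.68149796 -43.29596732  90.        ] [564.02831348 -43.34930136  94.        ]
ring dia 106.5218396793327
hub [565.50044558 -43.49769102  96.        ]
spin [534.47668211 -45.02833708 134.        ]
index [619.45490142 -42.557369    90.        ] zero [601.35503607 -41.2369676   94.        ]
spin tri (array([534.09750182, -45.25243437, 132.17652373]), np.float64(1.3291824315955771))
grip [469.08456835 -44.66680125 121.        ] (array([469.10889964, -44.6896839 , 115.3468825 ]), np.float64(0.5440096943304417))
gripends [468.94885309 -29.90305608 119.        ] [469.869057   -59.72313448 119.        ]
```

step_arm(
  steps=[
    [0,0,-19.7,-520,-495.1,53.9,-1],
    [0,0,-19.7,-520,-495.1,53.9,-1],
    [0,0,-19.7,-520,-495.1,53.9,-1],
    [0,0,-19.7,-520,-495.1,53.9,-1],
    [0,0,-19.7,-520,-495.1,53.9,-1],
    [0,0,-19.7,-520,-495.1,53.9,-1],
    [0,0,-19.7,-520,-495.1,53.9,-1],
    [0,0,-19.7,-520,-495.1,53.9,-1],
    [0,0,-19.7,-520,-495.1,53.9,-1],
    [0,0,-19.7,-520,-495.1,53.9,-1],
    [0,0,-19.7,-520,-495.1,53.9,-1],
    [0,0,-19.7,-520,-495.1,53.9,-1],
  ],
  force=30,
)

```text
time_s: 1.35
tcp_pos: [478.7, 59.9, 258.9]
ee_rot: [3.141, 0.0, -3.127]
force: [1.0, 1.4, -0.6]
opening: 85.4
```

step_arm(
  steps=[
    [0,0,0,-55.5,-104,8,-0.5],
    [0,0,0,-55.5,-104,8,-0.5],
    [0,0,0,-55.5,-104,8,-0.5],
    [0,0,0,-55.5,-104,8,-0.5],
    [0,0,0,-55.5,-104,8,-0.5],
  ],
)

```text
time_s: 1.85
tcp_pos: [534.6, -40.8, 250.6]
ee_rot: [3.141, -0.002, -3.127]
force: [-0.1, 0.4, 0.2]
opening: 63.9
```

Run:
```python
from h import *
s=read_state();m=camera_model("wrist");im=camera("wrist")
print(s["tcp_pos"],s["ee_rot"],s["force"]);print("campos",-m["R"].T@m["t"])
cv2.imwrite("pics/c_wrist.png",im[:,:,::-1])
np.savez("c.npz",**m)
for X in [(565,-43.5,94),(534.3,-45.1,134),(469,-44.7,116)]: print(proj(m,X))
```

```text
[534.62675681 -40.78509145 250.5982394 ] [ 3.14054181e+00 -1.79532190e-03 -3.12690823e+00] [-0.11490719  0.4348373   0.24770537]
campos [460.02326094 -41.56578003 321.45555535]
[310.42406235 292.64984893]
[307.10447685 272.09434886]
[309.47227919 147.57988572]
```

View pics/c_wrist.png

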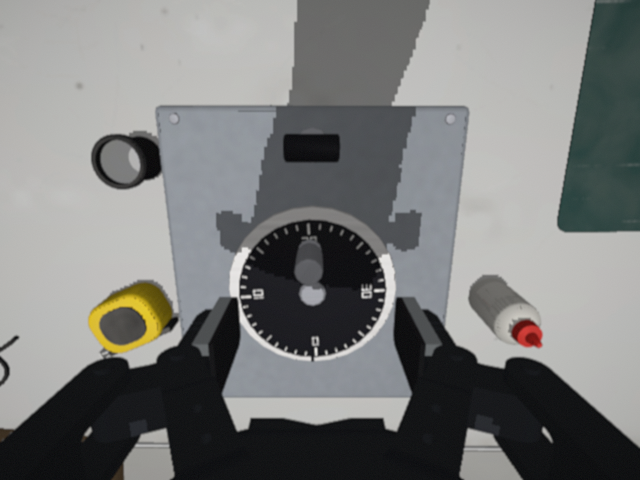

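Run:
```python
from h import *
im=cv2.imread("pics/c_wrist.png")
cv2.imwrite("pics/c_z.png",cv2.resize(im[200:370,215:415],None,fx=4,fy=3.5,interpolation=cv2.INTER_CUBIC))
```

```text
(no output)
```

View pics/c_z.png

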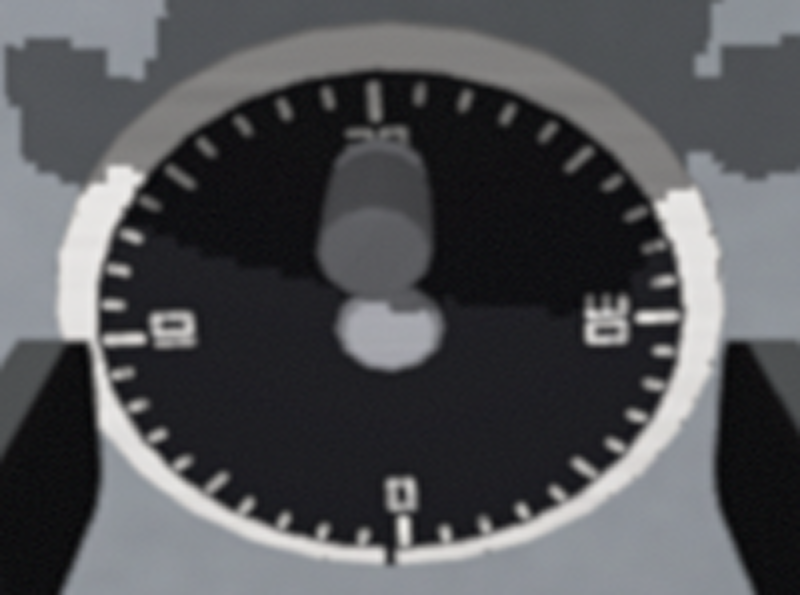

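step_arm(
  steps=[
    [0,0,0,0,-2,30,-0.5],
    [0,0,0,0,-2,40,-0.5],
    [0,0,0,0,-2,40,-0.5],
  ],
)

```text
time_s: 2.2
tcp_pos: [533.0, -41.5, 209.2]
ee_rot: [3.14, -0.005, -3.125]
force: [-0.4, 0.2, -0.7]
opening: 64.2
```

Run:
```python
from h import *
s=read_state();m=camera_model("wrist");im=camera("wrist")
print(s["tcp_pos"],s["ee_rot"],s["force"])
cv2.imwrite("pics/d_wrist.png",im[:,:,::-1])
for X in [(565.3,-44,94),(534.5,-45.6,134),(469,-44.7,116)]: print(proj(m,X))
```

```text
[533.04512333 -41.54267047 209.20702551] [ 3.14026752 -0.0050297  -3.12468902] [-0.38186052  0.23442687 -0.71645756]
[309.70769386 327.1906347 ]
[305.56010282 311.14928332]
[309.96598663 156.31587741]
```

View pics/d_wrist.png

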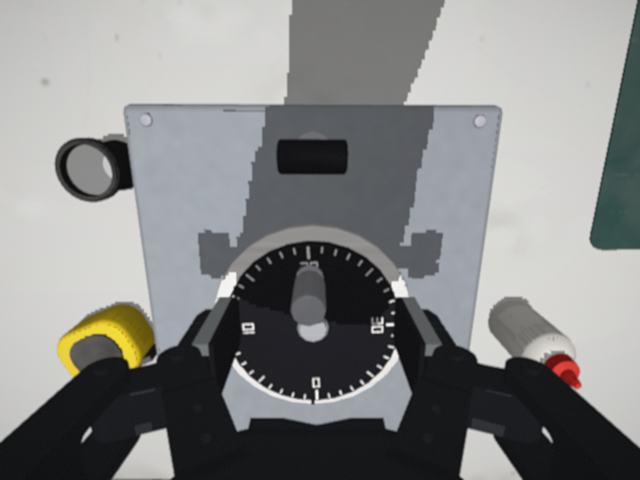

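step_arm(
  steps=[
    [0,0,0,-1.5,-3,20,-0.5],
    [0,0,0,-1.5,-3,35,-0.5],
    [0,0,0,-1.5,-3,35,-0.5],
    [0,0,0,-1.5,-3,35,-0.5],
    [0,0,0,-1.5,-3,35,-0.5],
  ],
)

```text
time_s: 2.75
tcp_pos: [537.8, -46.2, 177.6]
ee_rot: [-3.141, 0.002, -3.126]
force: [0.3, -0.0, 0.4]
opening: 64.1
```

Run:
```python
from h import *
s=read_state();m=camera_model("wrist");im=camera("wrist")
print(s["tcp_pos"],s["ee_rot"],s["force"],s["qvel"])
cv2.imwrite("pics/e_wrist.png",im[:,:,::-1])
```

```text
[537.83171912 -46.16544507 177.55541369] [-3.14110774e+00  2.35086014e-03 -3.12622139e+00] [ 0.314114   -0.00767085  0.42494295] [-0.00224517  0.00015015  0.00157805 -0.00307467 -0.00137631 -0.00105114]
```

View pics/e_wrist.png

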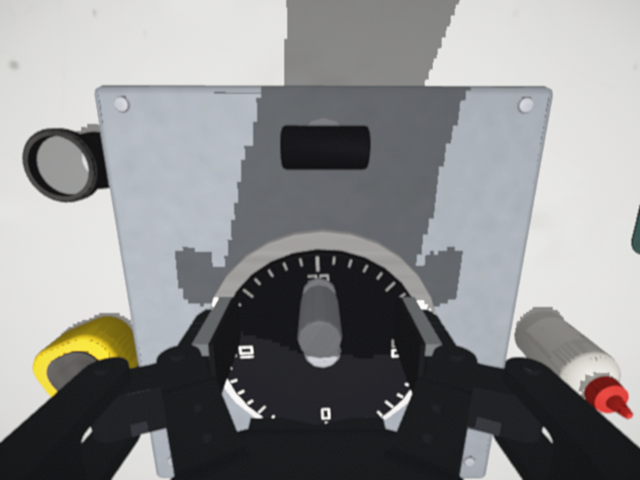

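step_arm(
  steps=[
    [0,0,0,3.3,1.4,3,-0.5],
    [0,0,0,3.3,1.4,3,-0.5],
    [0,0,0,3.3,1.4,3,1],
    [0,0,0,3.3,1.4,3,1],
    [0,0,0,3.3,1.4,3,1],
    [0,0,0,3.3,1.4,3,1],
    [0,0,0,3.3,1.4,3,1],
    [0,0,0,3.3,1.4,3,1],
  ],
  force=30,
)

```text
time_s: 3.6
tcp_pos: [533.6, -44.9, 173.2]
ee_rot: [-3.142, 0.0, -3.127]
force: [-1.3, -0.5, 1.5]
opening: 15.1
```

Run:
```python
from h import *
s=read_state();m=camera_model("wrist");im=camera("wrist")
print(s["tcp_pos"],s["ee_rot"],s["force"],s["qvel"],s["opening"])
cv2.imwrite("pics/f_wrist.png",im[:,:,::-1])
```

```text
[533.62193238 -44.86680468 173.17160253] [-3.14151636e+00  1.66900740e-05 -3.12654633e+00] [-1.32171283 -0.54132815  1.54882734] [-2.74542707e-04  2.98959927e-04 -1.12003422e-03 -1.87710537e-03
 -1.75960807e-05  9.33742784e-04] 15.149659431854436
```

View pics/f_wrist.png

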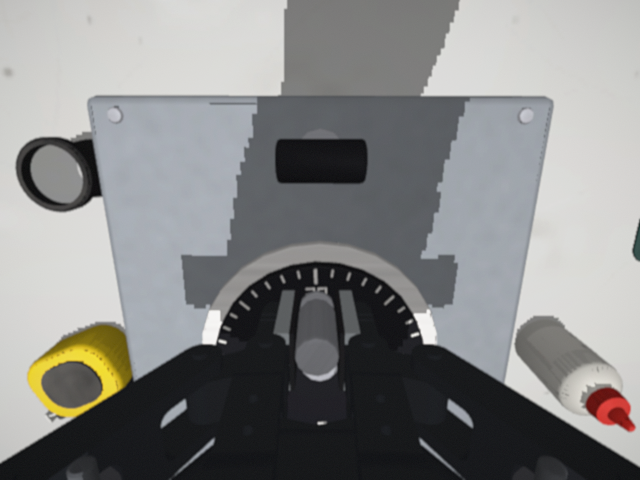

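```bash
cat > gen.py <<'E'
import numpy as np,sys
def gen(a,b,n,r=31):
    for t in np.linspace(a,b,n+1)[1:]:
        print("[0,0,0,%.1f,%.1f,0,1],"%(r*(np.cos(t)-np.cos(a)),-r*(np.sin(t)-np.sin(a))),end="")
    print()
if __name__=="__main__":
    gen(float(sys.argv[1]),float(sys.argv[2]),int(sys.argv[3]))
E
python3 gen.py 0.05 1.85 12
```

```text
[0,0,0,-0.6,-4.6,0,1],[0,0,0,-1.8,-9.1,0,1],[0,0,0,-3.8,-13.3,0,1],[0,0,0,-6.3,-17.2,0,1],[0,0,0,-9.4,-20.7,0,1],[0,0,0,-12.9,-23.7,0,1],[0,0,0,-16.9,-26.1,0,1],[0,0,0,-21.2,-27.9,0,1],[0,0,0,-25.7,-29.0,0,1],[0,0,0,-30.3,-29.4,0,1],[0,0,0,-35.0,-29.2,0,1],[0,0,0,-39.5,-28.3,0,1],
```

step_arm(
  steps=[
    [0,0,0,-0.6,-4.6,0,1],
    [0,0,0,-1.8,-9.1,0,1],
    [0,0,0,-3.8,-13.3,0,1],
    [0,0,0,-6.3,-17.2,0,1],
    [0,0,0,-9.4,-20.7,0,1],
    [0,0,0,-12.9,-23.7,0,1],
    [0,0,0,-16.9,-26.1,0,1],
    [0,0,0,-21.2,-27.9,0,1],
    [0,0,0,-25.7,-29.0,0,1],
    [0,0,0,-30.3,-29.4,0,1],
    [0,0,0,-35.0,-29.2,0,1],
    [0,0,0,-39.5,-28.3,0,1],
  ],
)

```text
time_s: 4.85
tcp_pos: [573.9, -72.8, 173.1]
ee_rot: [-3.141, -0.0, -3.127]
force: [-2.1, 0.1, 4.9]
opening: 15.1
```

Run:
```python
from h import *
s=read_state();m=camera_model("wrist");im=camera("wrist");im2=camera("top")
s2=read_state()
for q in(s,s2):print(q["tcp_pos"],q["ee_rot"],q["force"],q["torque"],abs(q["qvel"]).max(),q["opening"])
cv2.imwrite("pics/g_wrist.png",im[:,:,::-1])
```

```text
[573.90404715 -72.77644256 173.13712631] [-3.14084201e+00 -2.17604842e-04 -3.12676648e+00] [-2.09406956  0.13525525  4.94547685] [ 0.18989353  0.61520372 -0.01154097] 0.09699702927780761 15.142195610262194
[574.91809736 -72.42503439 173.1756258 ] [ 3.14147618e+00  2.22237596e-03 -3.12615984e+00] [0.17858924 0.84735256 2.92116993] [ 0.28184069 -0.08546621 -0.01438046] 0.007538673468992075 14.963354088187545
```

View pics/g_wrist.png

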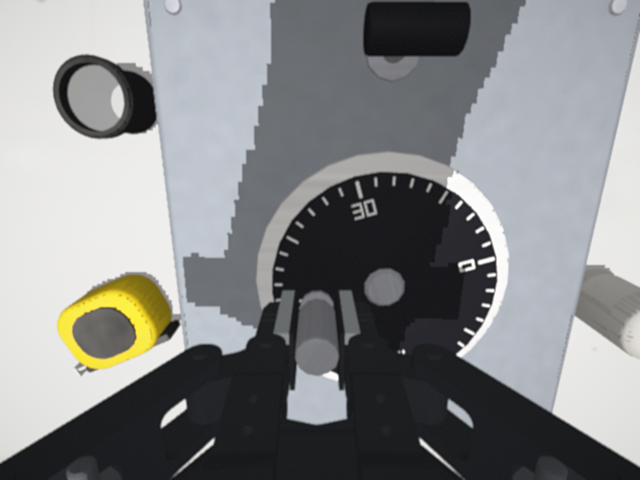

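```bash
for a in "1.85 4.25 12" "4.25 6.65 12" "6.65 9.05 12" "9.05 11.45 12" "11.45 13.85 12" "13.85 16.25 12";do python3 gen.py $a;done
```

```text
[0,0,0,-5.7,2.3,0,1],[0,0,0,-10.9,5.7,0,1],[0,0,0,-15.3,10.0,0,1],[0,0,0,-18.8,15.2,0,1],[0,0,0,-21.1,20.9,0,1],[0,0,0,-22.3,27.0,0,1],[0,0,0,-22.3,33.2,0,1],[0,0,0,-21.0,39.2,0,1],[0,0,0,-18.5,44.9,0,1],[0,0,0,-15.0,50.0,0,1],[0,0,0,-10.5,54.2,0,1],[0,0,0,-5.3,57.5,0,1],
[0,0,0,5.8,2.2,0,1],[0,0,0,11.9,3.2,0,1],[0,0,0,18.1,3.0,0,1],[0,0,0,24.1,1.5,0,1],[0,0,0,29.7,-1.1,0,1],[0,0,0,34.7,-4.8,0,1],[0,0,0,38.8,-9.4,0,1],[0,0,0,42.0,-14.7,0,1],[0,0,0,44.0,-20.6,0,1],[0,0,0,44.8,-26.7,0,1],[0,0,0,44.4,-32.9,0,1],[0,0,0,42.8,-38.9,0,1],
[0,0,0,-2.8,-5.5,0,1],[0,0,0,-6.6,-10.4,0,1],[0,0,0,-11.3,-14.4,0,1],[0,0,0,-16.8,-17.4,0,1],[0,0,0,-22.7,-19.2,0,1],[0,0,0,-28.8,-19.9,0,1],[0,0,0,-35.0,-19.3,0,1],[0,0,0,-40.9,-17.5,0,1],[0,0,0,-46.3,-14.5,0,1],[0,0,0,-51.1,-10.6,0,1],[0,0,0,-55.0,-5.7,0,1],[0,0,0,-57.8,-0.2,0,1],
[0,0,0,-1.7,6.0,0,1],[0,0,0,-2.1,12.1,0,1],[0,0,0,-1.4,18.3,0,1],[0,0,0,0.6,24.1,0,1],[0,0,0,3.7,29.5,0,1],[0,0,0,7.8,34.1,0,1],[0,0,0,12.8,37.8,0,1],[0,0,0,18.3,40.5,0,1],[0,0,0,24.4,42.0,0,1],[0,0,0,30.5,42.3,0,1],[0,0,0,36.7,41.4,0,1],[0,0,0,42.5,39.2,0,1],
[0,0,0,5.3,-3.3,0,1],[0,0,0,9.8,-7.5,0,1],[0,0,0,13.4,-12.5,0,1],[0,0,0,15.9,-18.2,0,1],[0,0,0,17.2,-24.3,0,1],[0,0,0,17.3,-30.4,0,1],[0,0,0,16.2,-36.5,0,1],[0,0,0,13.8,-42.3,0,1],[0,0,0,10.4,-47.4,0,1],[0,0,0,6.1,-51.8,0,1],[0,0,0,0.9,-55.2,0,1],[0,0,0,-4.8,-57.6,0,1],
[0,0,0,-6.1,-1.2,0,1],[0,0,0,-12.3,-1.1,0,1],[0,0,0,-18.3,0.2,0,1],[0,0,0,-24.0,2.7,0,1],[0,0,0,-29.1,6.3,0,1],[0,0,0,-33.3,10.8,0,1],[0,0,0,-36.6,16.0,0,1],[0,0,0,-38.8,21.8,0,1],[0,0,0,-39.7,27.9,0,1],[0,0,0,-39.5,34.1,0,1],[0,0,0,-38.0,40.1,0,1],[0,0,0,-35.3,45.7,0,1],
```

step_arm(
  steps=[
    [0,0,0,-5.7,2.3,0,1],
    [0,0,0,-10.9,5.7,0,1],
    [0,0,0,-15.3,10.0,0,1],
    [0,0,0,-18.8,15.2,0,1],
    [0,0,0,-21.1,20.9,0,1],
    [0,0,0,-22.3,27.0,0,1],
    [0,0,0,-22.3,33.2,0,1],
    [0,0,0,-21.0,39.2,0,1],
    [0,0,0,-18.5,44.9,0,1],
    [0,0,0,-15.0,50.0,0,1],
    [0,0,0,-10.5,54.2,0,1],
    [0,0,0,-5.3,57.5,0,1],
  ],
)

```text
time_s: 6.15
tcp_pos: [578.5, -15.2, 173.2]
ee_rot: [-3.14, 0.002, -3.127]
force: [0.8, -6.5, 1.0]
opening: 15.2
```

```bash
cat > chk.py <<'E'
from h import *
import sys
s=read_state();m=camera_model("wrist");im=camera("wrist")
print(s["tcp_pos"],s["force"],s["torque"],s["ee_rot"],abs(s["qvel"]).max(),s["opening"],s["time_s"])
cv2.imwrite(sys.argv[1],im[:,:,::-1])
E
python3 chk.py pics/h1.png
```

```text
[578.54284312 -15.23546236 173.18269739] [ 0.83253113 -6.50487897  1.03549917] [-1.3277564  -0.02934979  0.02789716] [-3.13970751e+00  2.18472388e-03 -3.12683864e+00] 0.11828976932743365 15.195295663565794 6.15
```

View pics/h1.png

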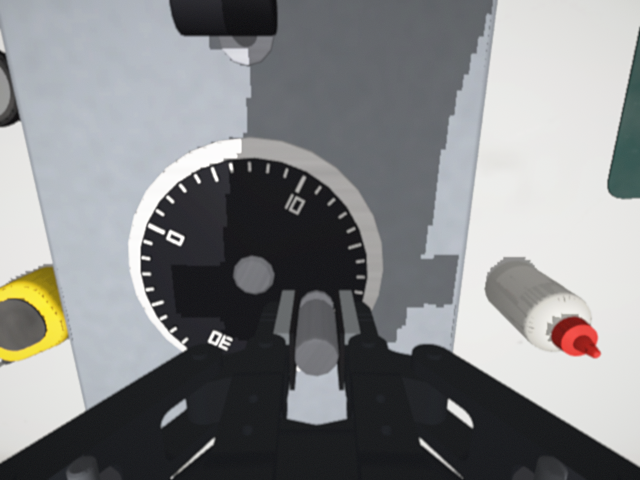

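step_arm(
  steps=[
    [0,0,0,5.8,2.2,0,1],
    [0,0,0,11.9,3.2,0,1],
    [0,0,0,18.1,3.0,0,1],
    [0,0,0,24.1,1.5,0,1],
    [0,0,0,29.7,-1.1,0,1],
    [0,0,0,34.7,-4.8,0,1],
    [0,0,0,38.8,-9.4,0,1],
    [0,0,0,42.0,-14.7,0,1],
    [0,0,0,44.0,-20.6,0,1],
    [0,0,0,44.8,-26.7,0,1],
    [0,0,0,44.4,-32.9,0,1],
    [0,0,0,42.8,-38.9,0,1],
  ],
)

```text
time_s: 7.4
tcp_pos: [535.1, -53.2, 173.1]
ee_rot: [3.136, -0.001, -3.126]
force: [2.2, 6.1, 2.5]
opening: 15.1
```

step_arm(
  steps=[
    [0,0,0,-2.8,-5.5,0,1],
    [0,0,0,-6.6,-10.4,0,1],
    [0,0,0,-11.3,-14.4,0,1],
    [0,0,0,-16.8,-17.4,0,1],
    [0,0,0,-22.7,-19.2,0,1],
    [0,0,0,-28.8,-19.9,0,1],
    [0,0,0,-35.0,-19.3,0,1],
    [0,0,0,-40.9,-17.5,0,1],
    [0,0,0,-46.3,-14.5,0,1],
    [0,0,0,-51.1,-10.6,0,1],
    [0,0,0,-55.0,-5.7,0,1],
    [0,0,0,-57.8,-0.2,0,1],
  ],
)

```text
time_s: 8.6
tcp_pos: [592.8, -55.8, 173.2]
ee_rot: [-3.137, -0.002, -3.128]
force: [1.4, -4.0, 1.1]
opening: 15.1
```

step_arm(
  steps=[
    [0,0,0,-1.7,6.0,0,1],
    [0,0,0,-2.1,12.1,0,1],
    [0,0,0,-1.4,18.3,0,1],
    [0,0,0,0.6,24.1,0,1],
    [0,0,0,3.7,29.5,0,1],
    [0,0,0,7.8,34.1,0,1],
    [0,0,0,12.8,37.8,0,1],
    [0,0,0,18.3,40.5,0,1],
    [0,0,0,24.4,42.0,0,1],
    [0,0,0,30.5,42.3,0,1],
    [0,0,0,36.7,41.4,0,1],
    [0,0,0,42.5,39.2,0,1],
  ],
)

```text
time_s: 9.8
tcp_pos: [550.4, -15.4, 173.3]
ee_rot: [-3.142, 0.001, -3.126]
force: [6.6, -1.2, -1.8]
opening: 15.0
```

step_arm(
  steps=[
    [0,0,0,5.3,-3.3,0,1],
    [0,0,0,9.8,-7.5,0,1],
    [0,0,0,13.4,-12.5,0,1],
    [0,0,0,15.9,-18.2,0,1],
    [0,0,0,17.2,-24.3,0,1],
    [0,0,0,17.3,-30.4,0,1],
    [0,0,0,16.2,-36.5,0,1],
    [0,0,0,13.8,-42.3,0,1],
    [0,0,0,10.4,-47.4,0,1],
    [0,0,0,6.1,-51.8,0,1],
    [0,0,0,0.9,-55.2,0,1],
    [0,0,0,-4.8,-57.6,0,1],
  ],
)

```text
time_s: 11.0
tcp_pos: [552.8, -71.8, 173.0]
ee_rot: [3.139, -0.007, -3.126]
force: [-4.2, 1.9, 7.9]
opening: 15.5
```

step_arm(
  steps=[
    [0,0,0,-6.1,-1.2,0,1],
    [0,0,0,-12.3,-1.1,0,1],
    [0,0,0,-18.3,0.2,0,1],
    [0,0,0,-24.0,2.7,0,1],
    [0,0,0,-29.1,6.3,0,1],
    [0,0,0,-33.3,10.8,0,1],
    [0,0,0,-36.6,16.0,0,1],
    [0,0,0,-38.8,21.8,0,1],
    [0,0,0,-39.7,27.9,0,1],
    [0,0,0,-39.5,34.1,0,1],
    [0,0,0,-38.0,40.1,0,1],
    [0,0,0,-35.3,45.7,0,1],
  ],
)

```text
time_s: 12.2
tcp_pos: [591.1, -27.3, 173.3]
ee_rot: [-3.14, 0.001, -3.127]
force: [4.8, -1.2, -0.6]
opening: 14.9
```

```bash
python3 chk.py pics/h2.png; python3 chk.py pics/h3.png;python3 - <<'E'
import cv2
im=cv2.imread("pics/h3.png");cv2.imwrite("pics/h3z.png",cv2.resize(im[120:420,150:550],None,fx=2,fy=2,interpolation=cv2.INTER_CUBIC))
E
for a in "16.25 16.965 4" ;do python3 gen.py $a;done
```

```text
[591.10945942 -27.28447951 173.2837811 ] [ 4.78021244 -1.15018574 -0.58033249] [-0.39528529 -0.93241025  0.02539933] [-3.14010923e+00  1.35479887e-03 -3.12731532e+00] 0.08903317715570154 14.874648045535633 12.2
[590.42330514 -26.22559818 173.24926967] [4.88116986 0.42322268 0.54283866] [-0.02256039 -0.83726624  0.06187425] [ 3.14144124e+00  4.33446031e-04 -3.12646631e+00] 0.016732636834057946 14.874669842814006 12.25
[0,0,0,3.3,4.5,0,1],[0,0,0,7.3,8.3,0,1],[0,0,0,11.9,11.3,0,1],[0,0,0,17.0,13.5,0,1],
```

View pics/h3z.png

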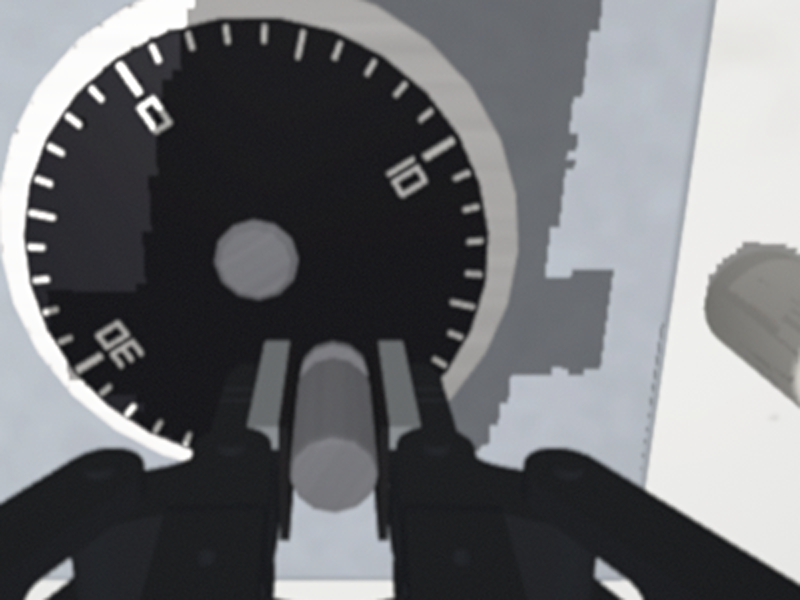

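```bash
cat > rect.py <<'E'
from h import *
# rectified view of the plane z=94 round the axis, box x up; then mean brightness along tick radius vs angle
def rect(im,m,ax,yaw=0.0145,z=94,S=4,H=70):
    P=[];Q=[]
    for bx,by in[(-50,-50),(50,-50),(50,50),(-50,50)]:
        X=(ax[0]+bx*np.cos(yaw)-by*np.sin(yaw),ax[1]+bx*np.sin(yaw)+by*np.cos(yaw),z)
        P.append(proj(m,X));Q.append(((H-by)*S,(H-bx)*S))
    M=cv2.getPerspectiveTransform(np.float32(P),np.float32(Q))
    return cv2.warpPerspective(im,M,(2*H*S,2*H*S),flags=cv2.INTER_CUBIC)
if __name__=="__main__":
    import sys
    pts=np.array([(533.6,-44.9),(574.9,-72.4),(578.5,-15.2),(535.1,-53.2),(592.8,-55.8),(550.4,-15.4),(552.8,-71.8),(590.4,-26.2)])
    A=np.c_[2*pts,np.ones(len(pts))];x=np.linalg.lstsq(A,(pts**2).sum(1),rcond=None)[0]
    r=np.sqrt(x[2]+x[0]**2+x[1]**2);print("axis",x[:2],"r",r,np.hypot(*(pts-x[:2]).T)-r)
    d=pts-x[:2];print("theta",(np.arctan2(-d[:,1],-d[:,0])-0.0145)%(2*np.pi),"cmd",np.array([.05,1.85,4.25,6.65,9.05,11.45,13.85,16.25])%(2*np.pi))
E
python3 rect.py
cat > look.py <<'E'
from rect import *
import sys
s=read_state();m=camera_model("wrist");im=camera("wrist")[:,:,::-1].copy()
print(s["tcp_pos"],s["force"],abs(s["qvel"]).max(),s["time_s"])
cv2.imwrite("pics/%s.png"%sys.argv[1],im)
cv2.imwrite("pics/%s_r.png"%sys.argv[1],rect(im,m,(565,-43.3)))
E
python3 look.py i
```

```text
axis [564.50244774 -43.06720148] r 31.04727826252163 [-0.09052735  0.07381044  0.13785261  0.05219985 -0.01704104  0.00675642
 -0.0227558  -0.14119959]
theta [0.04473977 1.89694641 4.23240716 0.31737779 2.70427105 5.16928008
 1.1695253  3.70438462] cmd [0.05       1.85       4.25       0.36681469 2.76681469 5.16681469
 1.28362939 3.68362939]
[590.37991595 -26.22079788 173.25140835] [3.9207772  0.31897801 0.47169268] 0.009553581044351764 12.3
```

View pics/i_r.png

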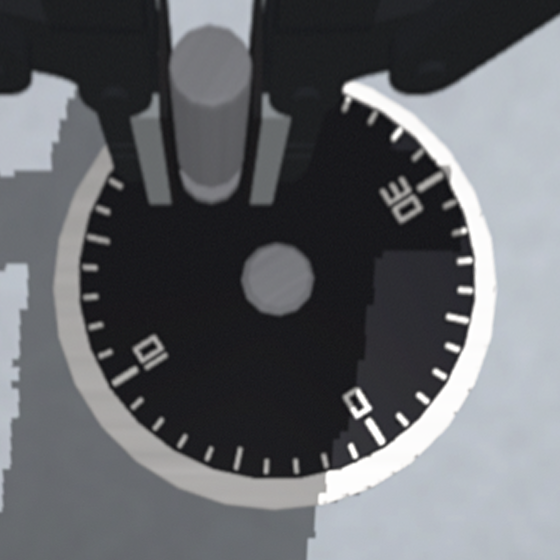

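```bash
python3 gen.py 3.705 4.38 5
```

```text
[0,0,0,2.5,3.4,0,1],[0,0,0,5.4,6.4,0,1],[0,0,0,8.6,9.0,0,1],[0,0,0,12.2,11.1,0,1],[0,0,0,16.1,12.7,0,1],
```

step_arm(
  steps=[
    [0,0,0,2.5,3.4,0,1],
    [0,0,0,5.4,6.4,0,1],
    [0,0,0,8.6,9.0,0,1],
    [0,0,0,12.2,11.1,0,1],
    [0,0,0,16.1,12.7,0,1],
    [0,0,0,16.1,12.7,0,1],
    [0,0,0,16.1,12.7,0,1],
  ],
)

```text
time_s: 13.05
tcp_pos: [573.6, -13.6, 173.2]
ee_rot: [3.14, -0.002, -3.126]
force: [0.6, 2.2, 3.6]
opening: 14.9
```

```bash
cat > th.py <<'E'
from h import *
s=read_state();p=s["tcp_pos"];d=p[:2]-np.array([564.5,-43.07])
th=(np.arctan2(-d[1],-d[0])-0.0145)%(2*np.pi);print("theta",th,"num",th*20/np.pi,"r",np.hypot(*d),p,"F",s["force"],s["time_s"])
r=d/np.hypot(*d);print("Frad",s["force"][:2]@r,"Ftan",s["force"][:2]@np.array([-r[1],r[0]]))
E
python3 look.py j; python3 th.py
```

```text
[573.5813134  -13.62172851 173.16190652] [0.64126434 2.22640378 3.62480032] 0.0021195707595066853 13.05
theta 4.3966454913396324 num 27.989914518775898 r 30.80007672496741 [573.63862696 -13.65690388 173.17121431] F [0.87591296 2.18239432 4.36569672] 13.1
Frad 2.344007659885401 Ftan -0.1889353921766345
```

View pics/j_r.png

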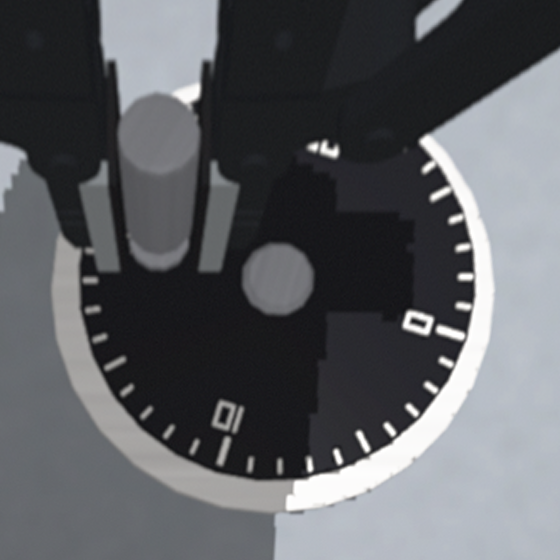

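```bash
for a in "4.397 1.997 12" "1.997 -0.403 12" "-0.403 -2.803 12";do python3 gen.py $a;done
```

```text
[0,0,0,-5.7,-2.5,0,1],[0,0,0,-10.7,-6.1,0,1],[0,0,0,-15.0,-10.6,0,1],[0,0,0,-18.2,-15.8,0,1],[0,0,0,-20.4,-21.6,0,1],[0,0,0,-21.3,-27.8,0,1],[0,0,0,-21.1,-33.9,0,1],[0,0,0,-19.6,-39.9,0,1],[0,0,0,-16.9,-45.5,0,1],[0,0,0,-13.2,-50.5,0,1],[0,0,0,-8.6,-54.6,0,1],[0,0,0,-3.2,-57.7,0,1],
[0,0,0,5.9,-2.0,0,1],[0,0,0,12.0,-2.8,0,1],[0,0,0,18.2,-2.3,0,1],[0,0,0,24.1,-0.6,0,1],[0,0,0,29.6,2.2,0,1],[0,0,0,34.5,6.1,0,1],[0,0,0,38.5,10.8,0,1],[0,0,0,41.4,16.2,0,1],[0,0,0,43.2,22.2,0,1],[0,0,0,43.8,28.3,0,1],[0,0,0,43.2,34.5,0,1],[0,0,0,41.3,40.4,0,1],
[0,0,0,-3.0,5.4,0,1],[0,0,0,-7.0,10.1,0,1],[0,0,0,-11.8,14.0,0,1],[0,0,0,-17.4,16.8,0,1],[0,0,0,-23.3,18.4,0,1],[0,0,0,-29.5,18.8,0,1],[0,0,0,-35.7,18.0,0,1],[0,0,0,-41.5,16.0,0,1],[0,0,0,-46.8,12.9,0,1],[0,0,0,-51.4,8.7,0,1],[0,0,0,-55.1,3.7,0,1],[0,0,0,-57.8,-1.9,0,1],
```

step_arm(
  steps=[
    [0,0,0,-5.7,-2.5,0,1],
    [0,0,0,-10.7,-6.1,0,1],
    [0,0,0,-15.0,-10.6,0,1],
    [0,0,0,-18.2,-15.8,0,1],
    [0,0,0,-20.4,-21.6,0,1],
    [0,0,0,-21.3,-27.8,0,1],
    [0,0,0,-21.1,-33.9,0,1],
    [0,0,0,-19.6,-39.9,0,1],
    [0,0,0,-16.9,-45.5,0,1],
    [0,0,0,-13.2,-50.5,0,1],
    [0,0,0,-8.6,-54.6,0,1],
    [0,0,0,-3.2,-57.7,0,1],
  ],
)

```text
time_s: 14.3
tcp_pos: [578.1, -71.4, 173.1]
ee_rot: [3.14, -0.0, -3.126]
force: [0.8, 5.3, 5.0]
opening: 15.5
```

step_arm(
  steps=[
    [0,0,0,5.9,-2.0,0,1],
    [0,0,0,12.0,-2.8,0,1],
    [0,0,0,18.2,-2.3,0,1],
    [0,0,0,24.1,-0.6,0,1],
    [0,0,0,29.6,2.2,0,1],
    [0,0,0,34.5,6.1,0,1],
    [0,0,0,38.5,10.8,0,1],
    [0,0,0,41.4,16.2,0,1],
    [0,0,0,43.2,22.2,0,1],
    [0,0,0,43.8,28.3,0,1],
    [0,0,0,43.2,34.5,0,1],
    [0,0,0,41.3,40.4,0,1],
  ],
)

```text
time_s: 15.5
tcp_pos: [535.8, -31.7, 173.1]
ee_rot: [-3.141, -0.002, -3.127]
force: [0.8, -2.4, 6.0]
opening: 15.2
```

step_arm(
  steps=[
    [0,0,0,-3.0,5.4,0,1],
    [0,0,0,-7.0,10.1,0,1],
    [0,0,0,-11.8,14.0,0,1],
    [0,0,0,-17.4,16.8,0,1],
    [0,0,0,-23.3,18.4,0,1],
    [0,0,0,-29.5,18.8,0,1],
    [0,0,0,-35.7,18.0,0,1],
    [0,0,0,-41.5,16.0,0,1],
    [0,0,0,-46.8,12.9,0,1],
    [0,0,0,-51.4,8.7,0,1],
    [0,0,0,-55.1,3.7,0,1],
    [0,0,0,-57.8,-1.9,0,1],
  ],
)

```text
time_s: 16.7
tcp_pos: [593.2, -31.0, 173.0]
ee_rot: [3.137, -0.003, -3.125]
force: [-1.7, 2.2, 7.9]
opening: 15.1
```

```bash
python3 look.py k; python3 th.py; python3 gen.py 3.45 3.16 3
```

```text
[593.23083713 -30.98026284 173.0485992 ] [-1.70994476  2.20146917  7.87407918] 0.08601465146225452 16.7
theta 3.4885122528549695 num 22.20855876314049 r 31.22659775902313 [593.70922816 -32.02819771 173.08638437] F [-0.84013976  1.23268506  6.48537029] 16.75
Frad -0.3499827032094052 Ftan 1.4501239142713502
[0,0,0,-0.8,-2.9,0,1],[0,0,0,-1.3,-5.9,0,1],[0,0,0,-1.5,-8.8,0,1],
```

View pics/k_r.png

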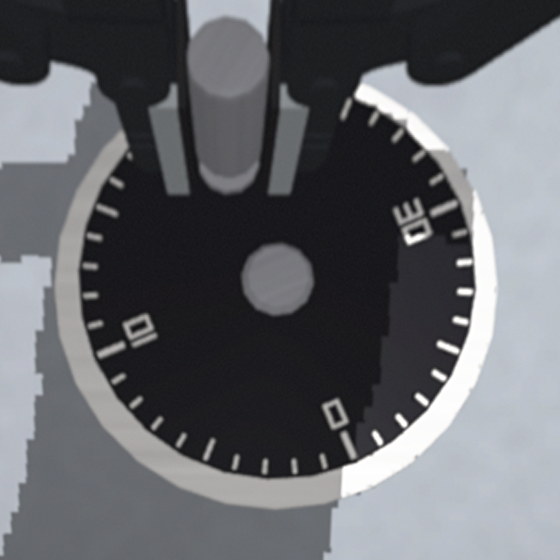

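```bash
python3 gen.py 3.485 3.15 4
```

```text
[0,0,0,-0.8,-2.5,0,1],[0,0,0,-1.3,-5.0,0,1],[0,0,0,-1.7,-7.6,0,1],[0,0,0,-1.8,-10.2,0,1],
```

step_arm(
  steps=[
    [0,0,0,-0.8,-2.5,0,1],
    [0,0,0,-1.3,-5.0,0,1],
    [0,0,0,-1.7,-7.6,0,1],
    [0,0,0,-1.8,-10.2,0,1],
    [0,0,0,-1.8,-10.2,0,1],
    [0,0,0,-1.8,-10.2,0,1],
  ],
)

```text
time_s: 17.35
tcp_pos: [595.7, -41.9, 173.1]
ee_rot: [3.139, -0.002, -3.126]
force: [0.0, 0.9, 6.2]
opening: 15.5
```

```bash
python3 look.py l; python3 th.py
```

```text
[595.72779893 -41.92051058 173.12969687] [0.01906277 0.93141452 6.17472597] 0.0014146706413242474 17.35
theta 3.163568308990033 num 20.139901367385292 r 31.261489341626127 [595.74069536 -41.92996952 173.12028032] F [0.20091879 0.29405838 6.17670354] 17.4
Frad 0.21150874220708382 Ftan 0.2865357611945352
```

View pics/l_r.png

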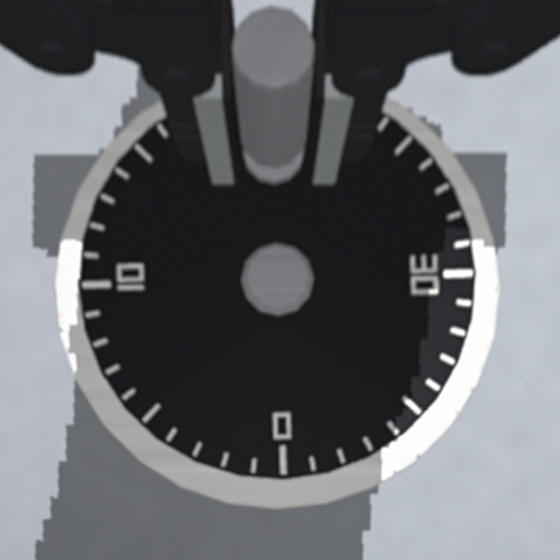

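step_arm(
  steps=[
    [0,0,0,0,-0.8,0,1],
    [0,0,0,0,-0.8,0,1],
  ],
)

```text
time_s: 17.6
tcp_pos: [595.8, -42.4, 173.1]
ee_rot: [3.138, -0.002, -3.126]
force: [-1.2, 2.4, 6.8]
opening: 15.1
```

```bash
python3 look.py l2; python3 th.py; for a in "3.14 3.64 5" "3.64 4.14 5";do python3 gen.py $a; done
```

```text
[595.76185637 -42.36425075 173.11982458] [-1.17253276  2.43264914  6.75802044] 0.002121391802632053 17.6
theta 3.1493042745076925 num 20.04909370353338 r 31.250904579803734 [595.74319598 -42.37592383 173.1203215 ] F [0.47076648 1.48238058 6.27116314] 17.65
Frad 0.5035737296309142 Ftan 1.47155929886875
[0,0,0,0.1,3.1,0,1],[0,0,0,0.6,6.2,0,1],[0,0,0,1.4,9.2,0,1],[0,0,0,2.4,12.1,0,1],[0,0,0,3.8,14.9,0,1],
[0,0,0,1.6,2.6,0,1],[0,0,0,3.5,5.1,0,1],[0,0,0,5.6,7.4,0,1],[0,0,0,7.9,9.4,0,1],[0,0,0,10.4,11.2,0,1],
```

View pics/l2_r.png

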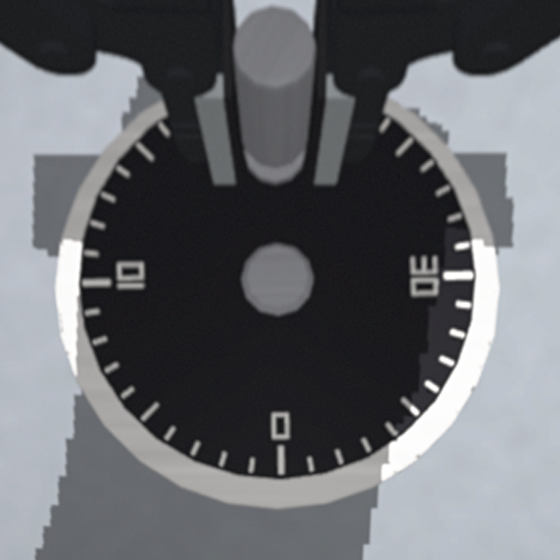

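```bash
python3 gen.py 3.145 4.145 10
```

```text
[0,0,0,0.2,3.1,0,1],[0,0,0,0.6,6.2,0,1],[0,0,0,1.4,9.2,0,1],[0,0,0,2.5,12.1,0,1],[0,0,0,3.8,14.8,0,1],[0,0,0,5.5,17.5,0,1],[0,0,0,7.4,19.9,0,1],[0,0,0,9.5,22.2,0,1],[0,0,0,11.8,24.2,0,1],[0,0,0,14.3,26.0,0,1],
```

step_arm(
  steps=[
    [0,0,0,0.2,3.1,0,1],
    [0,0,0,0.6,6.2,0,1],
    [0,0,0,1.4,9.2,0,1],
    [0,0,0,2.5,12.1,0,1],
    [0,0,0,3.8,14.8,0,1],
    [0,0,0,5.5,17.5,0,1],
    [0,0,0,7.4,19.9,0,1],
    [0,0,0,9.5,22.2,0,1],
    [0,0,0,11.8,24.2,0,1],
    [0,0,0,14.3,26.0,0,1],
    [0,0,0,14.3,26.0,0,1],
  ],
  force=20,
)

```text
time_s: 18.75
tcp_pos: [581.1, -17.2, 173.1]
ee_rot: [3.139, -0.001, -3.126]
force: [2.3, 1.7, 4.7]
opening: 15.2
```

```bash
python3 th.py
python3 - <<'E'
import numpy as np
from gen import gen
for a in np.arange(4.13,6.0,.12): print(round(a,3),end=' ');gen(a,a+.06,2);
E
```

```text
theta 4.1277997529465065 num 26.27838939099764 r 30.785545627255267 [581.11517962 -17.15310154 173.1330737 ] F [2.2655129  1.68579573 4.65448157] 18.75
Frad 2.641905447602688 Ftan -0.997392390662227
4.13 [0,0,0,0.8,0.5,0,1],[0,0,0,1.6,1.0,0,1],
4.25 [0,0,0,0.8,0.4,0,1],[0,0,0,1.7,0.8,0,1],
4.37 [0,0,0,0.9,0.3,0,1],[0,0,0,1.8,0.6,0,1],
4.49 [0,0,0,0.9,0.2,0,1],[0,0,0,1.8,0.4,0,1],
4.61 [0,0,0,0.9,0.1,0,1],[0,0,0,1.9,0.1,0,1],
4.73 [0,0,0,0.9,-0.0,0,1],[0,0,0,1.9,-0.1,0,1],
4.85 [0,0,0,0.9,-0.1,0,1],[0,0,0,1.8,-0.3,0,1],
4.97 [0,0,0,0.9,-0.3,0,1],[0,0,0,1.8,-0.5,0,1],
5.09 [0,0,0,0.9,-0.4,0,1],[0,0,0,1.7,-0.7,0,1],
5.21 [0,0,0,0.8,-0.5,0,1],[0,0,0,1.6,-0.9,0,1],
5.33 [0,0,0,0.8,-0.5,0,1],[0,0,0,1.5,-1.1,0,1],
5.45 [0,0,0,0.7,-0.6,0,1],[0,0,0,1.3,-1.3,0,1],
5.57 [0,0,0,0.6,-0.7,0,1],[0,0,0,1.2,-1.4,0,1],
5.69 [0,0,0,0.5,-0.8,0,1],[0,0,0,1.0,-1.6,0,1],
5.81 [0,0,0,0.4,-0.8,0,1],[0,0,0,0.8,-1.7,0,1],
5.93 [0,0,0,0.3,-0.9,0,1],[0,0,0,0.6,-1.8,0,1],
```

step_arm(
  steps=[
    [0,0,0,0.8,0.5,0,1],
    [0,0,0,1.6,1.0,0,1],
  ],
)

```text
time_s: 18.95
tcp_pos: [580.3, -16.7, 173.2]
ee_rot: [3.14, 0.001, -3.126]
force: [3.3, 1.3, 4.3]
opening: 14.7
```

```bash
python3 th.py
```

```text
theta 4.1581814995838196 num 26.471805597281392 r 30.766423052707026 [580.31040557 -16.67674588 173.18885653] F [3.27643748 1.29345732 4.29191562] 18.95
Frad 2.7933163627554918 Ftan -2.1460330984761864
```

step_arm(
  steps=[
    [0,0,0,0.8,0.6,0,1],
    [0,0,0,1.6,1.1,0,1],
  ],
)

```text
time_s: 19.15
tcp_pos: [578.8, -15.8, 173.2]
ee_rot: [3.141, 0.001, -3.126]
force: [4.2, 1.8, 3.6]
opening: 15.0
```

step_arm(
  steps=[
    [0,0,0,0.9,0.5,0,1],
    [0,0,0,1.7,1.0,0,1],
  ],
)

```text
time_s: 19.35
tcp_pos: [577.0, -14.9, 173.2]
ee_rot: [3.141, 0.001, -3.126]
force: [5.1, 3.1, 3.5]
opening: 15.0
```

```bash
python3 th.py
```

```text
theta 4.280598810022864 num 27.251138400336956 r 30.823227127147714 [576.99218062 -14.89169711 173.17080791] F [5.09720179 3.12466192 3.52637196] 19.35
Frad 4.922354000324059 Ftan -3.3934362009531585
```

step_arm(
  steps=[
    [0,0,0,0.9,0.6,0,1],
    [0,0,0,1.7,1.1,0,1],
  ],
)

```text
time_s: 19.55
tcp_pos: [574.8, -14.0, 173.1]
ee_rot: [3.141, -0.0, -3.127]
force: [3.4, 2.3, 6.0]
opening: 14.9
```

```bash
python3 th.py
```

```text
theta 4.356772149762741 num 27.736072942393744 r 30.883316073692086 [574.8316978  -13.96613029 173.13449565] F [3.39393603 2.32326878 5.95414944] 19.55
Frad 3.3248124339709033 Ftan -2.421157136449877
```

step_arm(
  steps=[
    [0,0,0,0.9,0.4,0,1],
    [0,0,0,1.8,0.7,0,1],
  ],
)

```text
time_s: 19.75
tcp_pos: [572.9, -13.3, 173.1]
ee_rot: [3.141, -0.001, -3.127]
force: [3.4, 2.7, 5.5]
opening: 14.9
```

step_arm(
  steps=[
    [0,0,0,0.9,0.3,0,1],
    [0,0,0,1.8,0.6,0,1],
  ],
)

```text
time_s: 19.95
tcp_pos: [571.1, -12.8, 173.1]
ee_rot: [-3.141, -0.001, -3.127]
force: [3.0, 2.5, 5.7]
opening: 15.0
```

```bash
python3 th.py
```

```text
theta 4.484384082052271 num 28.548475735249223 r 30.923826057263884 [571.05234162 -12.84832173 173.14826131] F [3.03108962 2.4678292  5.71861286] 19.95
Frad 3.054042358446104 Ftan -2.439366821786307
```

step_arm(
  steps=[
    [0,0,0,0.9,0.2,0,1],
    [0,0,0,1.8,0.5,0,1],
  ],
)

```text
time_s: 20.15
tcp_pos: [569.3, -12.5, 173.1]
ee_rot: [-3.141, -0.001, -3.127]
force: [3.5, 1.2, 5.6]
opening: 14.9
```

step_arm(
  steps=[
    [0,0,0,0.9,0.2,0,1],
    [0,0,0,1.8,0.3,0,1],
  ],
)

```text
time_s: 20.35
tcp_pos: [567.3, -12.3, 173.2]
ee_rot: [-3.141, -0.001, -3.127]
force: [1.8, 2.5, 5.1]
opening: 14.8
```

step_arm(
  steps=[
    [0,0,0,0.9,0.1,0,1],
    [0,0,0,1.8,0.2,0,1],
  ],
)

```text
time_s: 20.55
tcp_pos: [565.4, -12.1, 173.1]
ee_rot: [-3.141, -0.001, -3.127]
force: [2.5, 1.8, 5.9]
opening: 15.1
```

```bash
python3 th.py
```

```text
theta 4.669764891127618 num 29.72864661999787 r 30.945829728046295 [565.37020855 -12.13640799 173.12993953] F [2.51114457 1.76301241 5.93907894] 20.55
Frad 1.8329295637232317 Ftan -2.460574937232363
```

step_arm(
  steps=[
    [0,0,0,0.9,0,0,1],
    [0,0,0,1.9,0,0,1],
  ],
)

```text
time_s: 20.75
tcp_pos: [563.4, -12.2, 173.1]
ee_rot: [-3.141, -0.001, -3.127]
force: [1.6, 1.6, 5.5]
opening: 15.2
```

step_arm(
  steps=[
    [0,0,0,0.9,-0.1,0,1],
    [0,0,0,1.9,-0.2,0,1],
  ],
)

```text
time_s: 20.95
tcp_pos: [561.6, -12.3, 173.1]
ee_rot: [-3.141, -0.001, -3.127]
force: [3.2, 3.1, 5.3]
opening: 15.2
```

```bash
python3 th.py
```

```text
theta 4.790701602501878 num 30.498553636657526 r 30.891615782175386 [561.6369827  -12.31134175 173.12993057] F [3.17588859 3.0618377  5.34156925] 20.95
Frad 2.7543200043789713 Ftan -3.445988933257694
```

step_arm(
  steps=[
    [0,0,0,0.9,-0.1,0,1],
    [0,0,0,1.8,-0.2,0,1],
  ],
)

```text
time_s: 21.15
tcp_pos: [559.8, -12.6, 173.1]
ee_rot: [-3.141, -0.001, -3.127]
force: [2.6, 2.2, 5.6]
opening: 14.8
```

step_arm(
  steps=[
    [0,0,0,0.9,-0.1,0,1],
    [0,0,0,1.8,-0.3,0,1],
  ],
)

```text
time_s: 21.35
tcp_pos: [557.8, -12.9, 173.1]
ee_rot: [-3.141, -0.002, -3.127]
force: [1.7, 1.3, 6.4]
opening: 15.0
```

```bash
python3 th.py
```

```text
theta 4.915874501932784 num 31.295429064080462 r 30.889966358393927 [557.81963526 -12.91104198 173.07785009] F [1.73444153 1.31017477 6.39068063] 21.35
Frad 0.9040736191402959 Ftan -1.97673879048695
```

step_arm(
  steps=[
    [0,0,0,0.9,-0.2,0,1],
    [0,0,0,1.8,-0.4,0,1],
  ],
)

```text
time_s: 21.55
tcp_pos: [556.0, -13.4, 173.1]
ee_rot: [-3.141, -0.002, -3.127]
force: [1.6, 3.6, 5.5]
opening: 15.0
```

step_arm(
  steps=[
    [0,0,0,0.9,-0.3,0,1],
    [0,0,0,1.8,-0.5,0,1],
  ],
)

```text
time_s: 21.75
tcp_pos: [554.2, -13.9, 173.1]
ee_rot: [-3.141, -0.002, -3.127]
force: [2.4, 1.3, 6.8]
opening: 15.0
```

```bash
python3 th.py
```

```text
theta 5.036628223031722 num 32.06417112846591 r 30.874691191972282 [554.24039438 -13.94978282 173.12414952] F [2.35739039 1.28697916 6.75991606] 21.75
Frad 0.4304890634774314 Ftan -2.651091095582224
```

step_arm(
  steps=[
    [0,0,0,0.9,-0.3,0,1],
    [0,0,0,1.8,-0.6,0,1],
  ],
)

```text
time_s: 21.95
tcp_pos: [552.6, -14.6, 173.1]
ee_rot: [-3.141, -0.001, -3.127]
force: [1.7, 1.2, 5.4]
opening: 14.8
```

step_arm(
  steps=[
    [0,0,0,0.9,-0.4,0,1],
    [0,0,0,1.7,-0.7,0,1],
  ],
)

```text
time_s: 22.15
tcp_pos: [550.7, -15.4, 173.1]
ee_rot: [-3.141, -0.002, -3.127]
force: [1.7, 1.1, 6.4]
opening: 15.0
```

```bash
python3 th.py
```

```text
theta 5.160326639539195 num 32.851659706058086 r 30.889380058598167 [550.71928824 -15.42500436 173.12362865] F [1.67850313 1.13056684 6.43794275] 22.15
Frad 0.2629883613980212 Ftan -2.0065869640859666
```

step_arm(
  steps=[
    [0,0,0,0.9,-0.4,0,1],
    [0,0,0,1.7,-0.8,0,1],
  ],
)

```text
time_s: 22.35
tcp_pos: [548.9, -16.4, 173.1]
ee_rot: [-3.14, -0.002, -3.127]
force: [1.5, 0.4, 6.3]
opening: 15.0
```

step_arm(
  steps=[
    [0,0,0,0.8,-0.5,0,1],
    [0,0,0,1.6,-0.9,0,1],
  ],
)

```text
time_s: 22.55
tcp_pos: [547.4, -17.3, 173.1]
ee_rot: [-3.14, -0.002, -3.127]
force: [1.5, 0.2, 7.1]
opening: 14.9
```

```bash
python3 th.py
```

```text
theta 5.285555818773202 num 33.64889342183541 r 30.91689689457995 [547.35902955 -17.33983005 173.10537516] F [1.4711345  0.22930996 7.11447984] 22.55
Frad -0.6247874364213791 Ftan -1.3514660278970798
```

step_arm(
  steps=[
    [0,0,0,0.8,-0.5,0,1],
    [0,0,0,1.5,-1.1,0,1],
  ],
)

```text
time_s: 22.75
tcp_pos: [545.7, -18.6, 173.1]
ee_rot: [-3.14, -0.003, -3.127]
force: [-0.7, -0.2, 7.7]
opening: 14.6
```

step_arm(
  steps=[
    [0,0,0,0.7,-0.6,0,1],
    [0,0,0,1.4,-1.2,0,1],
  ],
)

```text
time_s: 22.95
tcp_pos: [543.9, -20.0, 173.1]
ee_rot: [-3.139, -0.003, -3.127]
force: [-0.6, -0.6, 7.3]
opening: 15.3
```

```bash
python3 th.py
```

```text
theta 5.42763793401966 num 34.553416260492455 r 30.89277955935125 [543.90432324 -20.04432026 173.09140959] F [-0.62699245 -0.59551145  7.26804223] 22.95
Frad -0.025854651042286594 Ftan 0.8643407628220482
```

step_arm(
  steps=[
    [0,0,0,0.6,-0.6,0,1],
    [0,0,0,0.6,-0.6,0,1],
  ],
)

```text
time_s: 23.15
tcp_pos: [543.5, -20.4, 173.1]
ee_rot: [-3.14, -0.003, -3.127]
force: [-0.0, -0.4, 7.7]
opening: 15.2
```

```bash
python3 th.py
```

```text
theta 5.445301598931042 num 34.66586664384307 r 30.861627786354042 [543.5220146  -20.43453672 173.09261137] F [-0.03972951 -0.42640589  7.74993187] 23.15
Frad -0.2857415629870017 Ftan 0.31898616965156673
```

step_arm(
  steps=[
    [0,0,0,0.6,-0.6,0,1],
    [0,0,0,0.6,-0.6,0,1],
  ],
)

```text
time_s: 23.35
tcp_pos: [543.0, -20.9, 173.1]
ee_rot: [-3.14, -0.003, -3.127]
force: [-0.6, 0.8, 7.3]
opening: 15.6
```

step_arm(
  steps=[
    [0,0,0,0.6,-0.7,0,1],
    [0,0,0,0.6,-0.7,0,1],
  ],
)

```text
time_s: 23.55
tcp_pos: [542.4, -21.6, 173.1]
ee_rot: [-3.14, -0.003, -3.127]
force: [0.0, 1.4, 7.3]
opening: 15.0
```

```bash
python3 th.py
```

```text
theta 5.499141164492935 num 35.00861996356688 r 30.824909207323614 [542.36068916 -21.62178461 173.09883054] F [0.04894106 1.40215639 7.27617215] 23.55
Frad 0.9404806551688947 Ftan -1.0411214624697223
```

step_arm(
  steps=[
    [0,0,0,0.4,-0.5,0,1],
    [0,0,0,0.9,-1.0,0,1],
  ],
)

```text
time_s: 23.75
tcp_pos: [541.7, -22.4, 173.1]
ee_rot: [-3.141, -0.002, -3.127]
force: [1.1, 2.8, 6.0]
opening: 15.1
```

```bash
python3 th.py
```

```text
theta 5.531952328705736 num 35.21750232248957 r 30.838556442963935 [541.65888266 -22.35044589 173.07523311] F [1.06870837 2.83838687 6.0296441 ] 23.75
Frad 1.1154743009108083 Ftan -2.820335919399555
```

step_arm(
  steps=[
    [0,0,0,0.4,-0.5,0,1],
    [0,0,0,0.8,-1.0,0,1],
  ],
)

```text
time_s: 23.95
tcp_pos: [541.3, -22.8, 173.1]
ee_rot: [3.14, -0.001, -3.127]
force: [2.8, 2.7, 5.5]
opening: 15.5
```

```bash
python3 th.py
```

```text
theta 5.55095323133863 num 35.338465825578886 r 30.788728930320122 [541.30687424 -22.8209322  173.10926788] F [2.83430866 2.69337062 5.47720026] 23.95
Frad -0.3637120838378963 Ftan -3.892976291345185
```

step_arm(
  steps=[
    [0,0,0,0.4,-0.5,0,1],
    [0,0,0,0.8,-1.0,0,1],
  ],
)

```text
time_s: 24.15
tcp_pos: [541.0, -23.3, 173.1]
ee_rot: [3.139, -0.0, -3.126]
force: [4.2, 6.6, 4.2]
opening: 15.2
```

```bash
python3 th.py
```

```text
theta 5.568485450548698 num 35.45007939960501 r 30.758519504532043 [540.97854733 -23.25011639 173.12359594] F [4.18457425 6.61595859 4.24845571] 24.15
Frad 1.063128675251552 Ftan -7.755728662518005
```

step_arm(
  steps=[
    [0,0,0,0.3,-0.4,0,1],
    [0,0,0,0.3,-0.4,0,1],
  ],
)

```text
time_s: 24.35
tcp_pos: [540.9, -23.4, 173.1]
ee_rot: [3.138, 0.0, -3.126]
force: [4.1, 7.4, 5.3]
opening: 14.9
```

```bash
python3 th.py;python3 look.py n
```

```text
theta 5.574187701326437 num 35.48638105552608 r 30.734903801851374 [540.88405813 -23.39967715 173.1270867 ] F [4.06772019 7.36634618 5.26161066] 24.35
Frad 1.5889219738536007 Ftan -8.26345754305572
[540.88405813 -23.39967715 173.1270867 ] [4.06772019 7.36634618 5.26161066] 0.0027108503567842626 24.35
```

View pics/n_r.png

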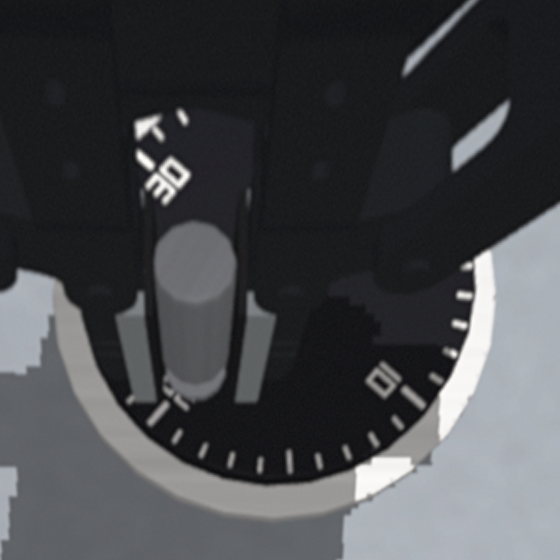

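step_arm(
  steps=[
    [0,0,0,0.4,-0.5,0,1],
    [0,0,0,0.4,-0.5,0,1],
  ],
)

```text
time_s: 24.6
tcp_pos: [540.7, -23.6, 173.1]
ee_rot: [3.137, 0.001, -3.126]
force: [4.6, 6.8, 4.5]
opening: 15.5
```

```bash
python3 th.py
```

```text
theta 5.582762999499669 num 35.540973099236346 r 30.721507770123427 [540.72661593 -23.61139651 173.14344055] F [4.59664921 6.77986374 4.47121577] 24.6
Frad 0.7372285687284976 Ftan -8.15795503704626
```

step_arm(
  steps=[
    [0,0,0,-0.9,1.0,0,1],
    [0,0,0,-1.8,2.0,0,1],
    [0,0,0,-1.8,2.0,0,1],
  ],
)

```text
time_s: 24.9
tcp_pos: [541.4, -22.7, 173.1]
ee_rot: [3.141, -0.002, -3.126]
force: [1.0, 3.0, 6.2]
opening: 15.1
```

```bash
python3 th.py; python3 look.py o
```

```text
theta 5.5458114499003885 num 35.30573222829111 r 30.76962061877093 [541.42562612 -22.71458738 173.08962121] F [0.99475004 2.98054802 6.20625152] 24.9
Frad 1.2257886056024139 Ftan -2.893205220076704
[541.42562612 -22.71458738 173.08962121] [0.99475004 2.98054802 6.20625152] 0.004119518868191503 24.9
```

View pics/o_r.png

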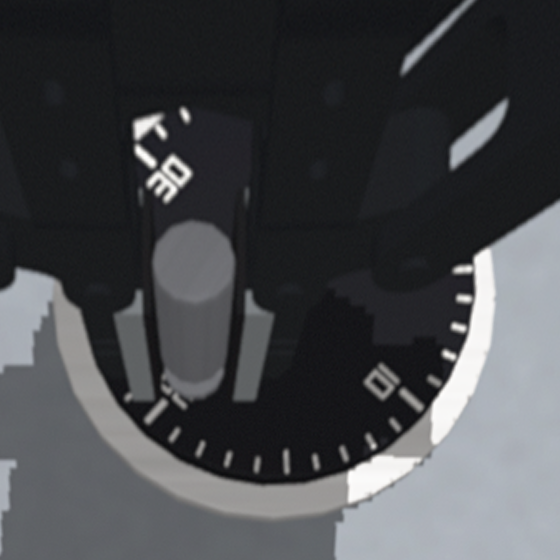

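step_arm(
  steps=[
    [0,0,0,-0.6,0.7,0,1],
    [0,0,0,-1.3,1.4,0,1],
    [0,0,0,-1.3,1.4,0,1],
  ],
)

```text
time_s: 25.25
tcp_pos: [542.0, -22.0, 173.1]
ee_rot: [-3.14, -0.004, -3.127]
force: [-1.3, 0.2, 8.0]
opening: 15.0
```

```bash
python3 th.py; python3 look.py p
```

```text
theta 5.515734218665261 num 35.11425462726758 r 30.80795380753292 [542.02023374 -22.00367315 173.08602102] F [-1.27084073  0.16642911  7.98774817] 25.25
Frad 1.0411029756392955 Ftan 0.7475556104773912
[542.02023374 -22.00367315 173.08602102] [-1.27084073  0.16642911  7.98774817] 0.0019462346262419912 25.25
```

View pics/p_r.png

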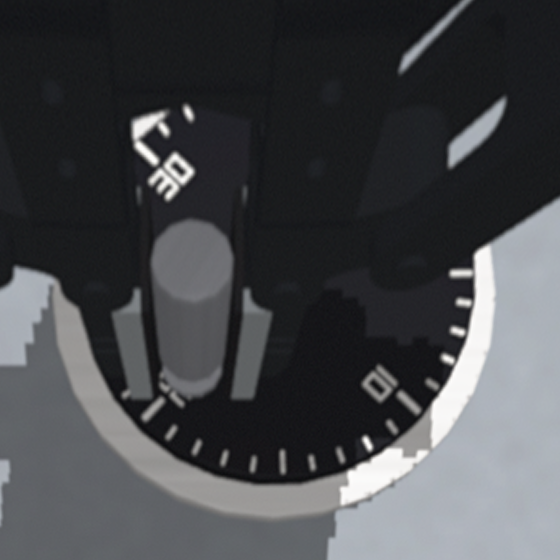

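step_arm(
  steps=[
    [0,0,0,-0.6,0.7,0,1],
    [0,0,0,-1.3,1.4,0,1],
    [0,0,0,-1.3,1.4,0,1],
  ],
)

```text
time_s: 25.6
tcp_pos: [543.1, -20.8, 173.1]
ee_rot: [-3.139, -0.004, -3.127]
force: [-0.5, -0.1, 8.0]
opening: 15.1
```

```bash
python3 th.py
```

```text
theta 5.462673905806027 num 34.776462184325595 r 30.865618876680767 [543.12920627 -20.79949026 173.05185974] F [-0.50898285 -0.06026577  8.03238314] 25.6
Frad 0.30892683941698335 Ftan 0.4089739694074284
```

step_arm(
  steps=[
    [0,0,0,-0.6,0.7,0,1],
    [0,0,0,-1.3,1.4,0,1],
    [0,0,0,-1.3,1.4,0,1],
  ],
)

```text
time_s: 25.9
tcp_pos: [544.2, -19.8, 173.0]
ee_rot: [-3.138, -0.005, -3.127]
force: [-1.7, -0.9, 8.8]
opening: 15.1
```

```bash
python3 th.py
```

```text
theta 5.416735791311191 num 34.48401106439861 r 30.888880427061974 [544.15913911 -19.82409042 173.04587172] F [-1.65707941 -0.94550747  8.8306052 ] 25.9
Frad 0.37965897101268564 Ftan 1.8696939932193026
```

step_arm(
  steps=[
    [0,0,0,-0.7,0.6,0,1],
    [0,0,0,-1.4,1.3,0,1],
    [0,0,0,-1.4,1.3,0,1],
  ],
)

```text
time_s: 26.2
tcp_pos: [544.7, -19.3, 173.0]
ee_rot: [-3.136, -0.007, -3.128]
force: [-3.8, -4.2, 10.7]
opening: 14.9
```

```bash
python3 th.py; python3 look.py q
```

```text
theta 5.391695186188191 num 34.3245976210651 r 30.957665935321796 [544.70356064 -19.26920025 172.98405944] F [-3.78924484 -4.21787791 10.66239496] 26.2
Frad -0.819677809737596 Ftan 5.610436598090218
[544.70356064 -19.26920025 172.98405944] [-3.78924484 -4.21787791 10.66239496] 0.0035532377398504265 26.2
```

View pics/q_r.png

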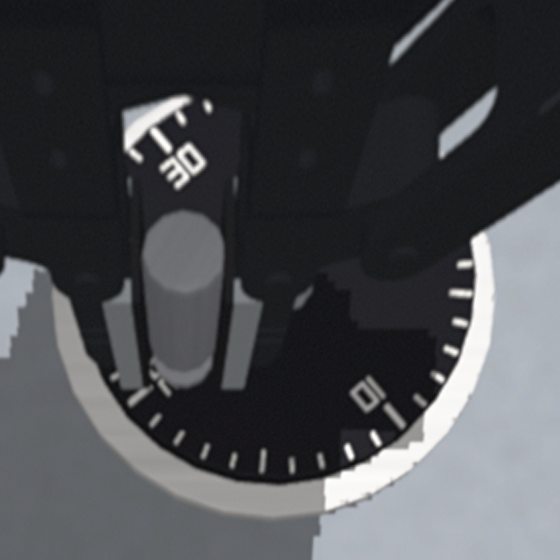

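step_arm(
  steps=[
    [0,0,0,-0.6,0.6,0,1],
    [0,0,0,-1.1,1.0,0,1],
    [0,0,0,-1.1,1.0,0,1],
  ],
)

```text
time_s: 26.55
tcp_pos: [545.1, -18.9, 173.0]
ee_rot: [-3.134, -0.008, -3.128]
force: [-5.1, -6.8, 12.0]
opening: 14.9
```

```bash
python3 th.py; python3 look.py q2
```

```text
theta 5.372894814787461 num 34.20491073944952 r 31.0004866103064 [545.12773789 -18.86781764 172.98443915] F [-5.1094915  -6.7831927  12.02101478] 26.55
Frad -2.102730160100734 Ftan 8.22782671380206
[545.12773789 -18.86781764 172.98443915] [-5.1094915  -6.7831927  12.02101478] 0.0031086862316003164 26.55
```

View pics/q2_r.png

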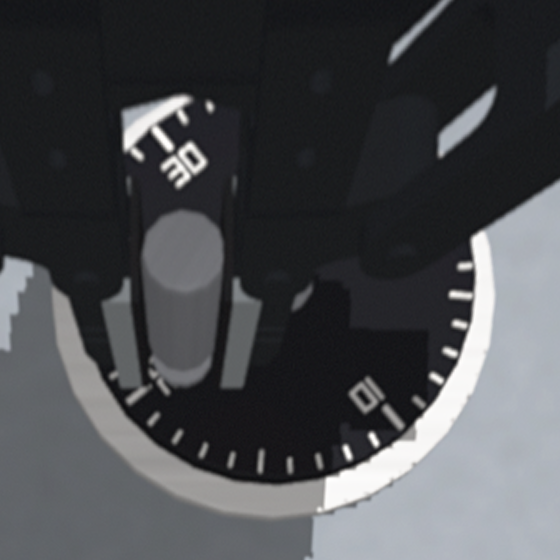

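step_arm(
  steps=[
    [0,0,0,1.5,-1.4,0,1],
    [0,0,0,2.8,-2.6,0,1],
    [0,0,0,2.8,-2.6,0,-0.3],
    [0,0,0,2.8,-2.6,0,-0.3],
    [0,0,0,2.8,-2.6,0,-0.3],
    [0,0,0,2.8,-2.6,0,-0.3],
  ],
)

```text
time_s: 27.2
tcp_pos: [544.8, -19.0, 172.1]
ee_rot: [-3.142, -0.003, -3.127]
force: [0.7, 0.8, -0.4]
opening: 55.6
```

step_arm(
  steps=[
    [0,0,0,0,0,-25,-0.3],
    [0,0,0,0,0,-50,-0.3],
    [0,0,0,20,-8,-60,-0.3],
    [0,0,0,40,-16,-60,-0.3],
    [0,0,0,60,-22,-60,-0.3],
    [0,0,0,73,-23,-60,-0.3],
    [0,0,0,73,-23,-60,-0.3],
    [0,0,0,73,-23,-60,-0.3],
  ],
)

```text
time_s: 28.0
tcp_pos: [473.5, -43.1, 233.1]
ee_rot: [-3.142, 0.001, -3.127]
force: [-0.1, -0.2, 0.5]
opening: 56.0
```

Run:
```python
from h import *
s=read_state();m=camera_model("wrist");im=camera("wrist")
print(s["tcp_pos"],s["ee_rot"],s["force"],s["qvel"])
cv2.imwrite("pics/r_wrist.png",im[:,:,::-1])
for X in [(469,-44.2,116)]: print(proj(m,X))
```

```text
[473.51873524 -43.07021731 233.07445336] [-3.14154574e+00  7.50091986e-04 -3.12656596e+00] [-0.14790421 -0.22258901  0.48065655] [ 0.00465965  0.01478774  0.02239705 -0.00120532  0.0006224  -0.00036844]
[313.24973819 264.18694734]
```

View pics/r_wrist.png

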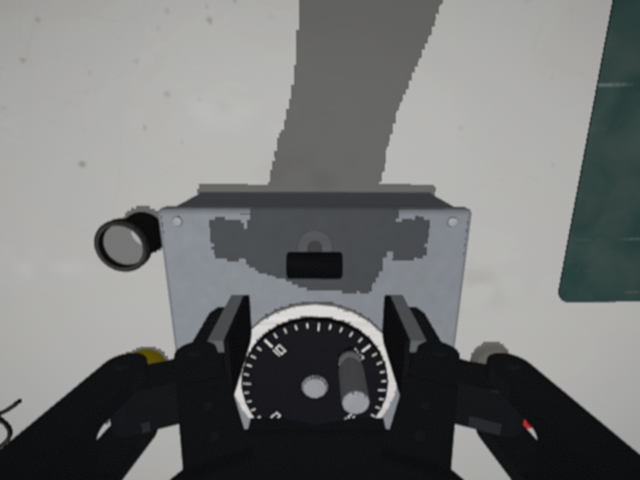

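step_arm(
  steps=[
    [0,0,0,4.5,-0.9,25,-0.3],
    [0,0,0,4.5,-0.9,50,-0.3],
    [0,0,0,4.5,-0.9,63,-0.3],
    [0,0,0,4.5,-0.9,63,-0.3],
    [0,0,0,4.5,-0.9,63,-0.3],
    [0,0,0,4.5,-0.9,63,-0.3],
  ],
)

```text
time_s: 28.65
tcp_pos: [470.0, -44.3, 171.2]
ee_rot: [-3.141, 0.002, -3.126]
force: [0.3, 0.5, 1.4]
opening: 55.8
```

```bash
python3 chk.py pics/s.png
```

```text
[469.96917818 -44.33266273 171.23014253] [0.32054867 0.4990613  1.44052662] [ 0.01921464 -0.00825913 -0.02949927] [-3.14104841e+00  2.29910069e-03 -3.12637299e+00] 0.00802787898695461 55.83942717602327 28.65
```

View pics/s.png

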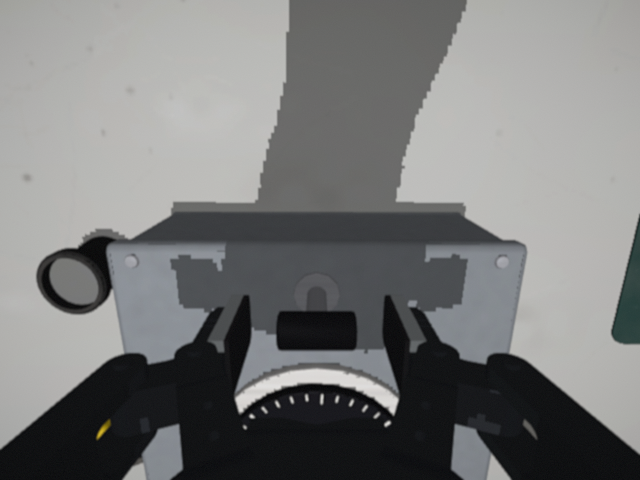

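step_arm(
  steps=[
    [0,0,0,0.8,0.2,2,1],
    [0,0,0,0.8,0.2,2,1],
    [0,0,0,0.8,0.2,2,1],
    [0,0,0,0.8,0.2,2,1],
    [0,0,0,0.8,0.2,2,1],
    [0,0,0,0.8,0.2,2,1],
  ],
  force=70,
)

```text
time_s: 29.3
tcp_pos: [468.2, -44.4, 168.8]
ee_rot: [-3.14, 0.001, -3.127]
force: [-2.1, -1.1, 5.1]
opening: 28.6
```

```bash
python3 chk.py pics/t.png
cat > lift.py <<'E'
import numpy as np
s0=0.245;r=189.7
def p(t):return np.array([-r*np.cos(s0+t),r*np.sin(s0+t)])
def g(a,b,n):
    for t in np.linspace(a,b,n+1)[1:]:
        d=p(t)-p(a);print("[0,0,0,%.1f,0,%.1f,1],"%(-d[0],-d[1]),end="")
    print()
import sys
g(float(sys.argv[1]),float(sys.argv[2]),int(sys.argv[3]))
E
python3 lift.py 0 0.03 4;python3 lift.py 0.03 0.5 12
```

```text
[468.15672826 -44.35922382 168.7813971 ] [-2.11736908 -1.1062882   5.11839684] [-0.44869652  0.40144689  0.05017376] [-3.14024970e+00  6.39562522e-04 -3.12670150e+00] 0.0012681187761337223 28.57017447141861 29.3
[0,0,0,-0.4,0,-1.4,1],[0,0,0,-0.7,0,-2.8,1],[0,0,0,-1.1,0,-4.1,1],[0,0,0,-1.5,0,-5.5,1],
[0,0,0,-2.2,0,-7.1,1],[0,0,0,-4.6,0,-14.1,1],[0,0,0,-7.3,0,-21.0,1],[0,0,0,-10.3,0,-27.9,1],[0,0,0,-13.5,0,-34.5,1],[0,0,0,-17.0,0,-41.1,1],[0,0,0,-20.8,0,-47.5,1],[0,0,0,-24.8,0,-53.8,1],[0,0,0,-29.0,0,-59.9,1],[0,0,0,-33.5,0,-65.8,1],[0,0,0,-38.2,0,-71.5,1],[0,0,0,-43.1,0,-77.1,1],
```

View pics/t.png

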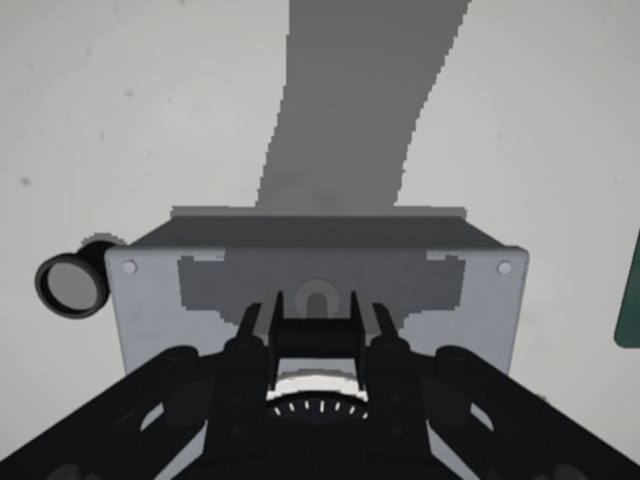

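step_arm(
  steps=[
    [0,0,0,-0.2,0,-0.7,1],
    [0,0,0,-0.4,0,-1.4,1],
    [0,0,0,-0.5,0,-2.0,1],
    [0,0,0,-0.7,0,-2.7,1],
  ],
)

```text
time_s: 29.75
tcp_pos: [468.2, -44.4, 169.1]
ee_rot: [-3.14, -0.001, -3.127]
force: [4.6, -5.3, -13.3]
opening: 28.6
```

step_arm(
  steps=[
    [0,0,0,-0.3,0,-0.7,1],
    [0,0,0,-0.3,0,-0.7,1],
  ],
)

```text
time_s: 29.95
tcp_pos: [468.4, -44.4, 169.7]
ee_rot: [-3.14, -0.002, -3.127]
force: [3.8, -5.9, -12.7]
opening: 28.5
```

step_arm(
  steps=[
    [0,0,0,-0.3,0,-0.8,1],
    [0,0,0,-0.6,0,-1.6,1],
    [0,0,0,-0.6,0,-1.6,1],
  ],
)

```text
time_s: 30.25
tcp_pos: [468.8, -44.4, 171.1]
ee_rot: [-3.14, -0.002, -3.127]
force: [3.4, -5.3, -12.0]
opening: 28.7
```

step_arm(
  steps=[
    [0,0,0,-0.4,0,-1.4,1],
    [0,0,0,-0.7,0,-2.8,1],
    [0,0,0,-1.1,0,-4.1,1],
    [0,0,0,-1.5,0,-5.5,1],
  ],
)

```text
time_s: 30.65
tcp_pos: [470.3, -44.3, 176.2]
ee_rot: [-3.14, -0.002, -3.127]
force: [4.6, -5.8, -15.3]
opening: 28.2
```

```bash
python3 lift.py 0.05 0.45 12; python3 lift.py 0.45 0.87 12;python3 lift.py 0.87 1.3 12; python3 th.py
```

```text
[0,0,0,-1.9,0,-6.0,1],[0,0,0,-4.1,0,-12.0,1],[0,0,0,-6.4,0,-17.8,1],[0,0,0,-8.9,0,-23.6,1],[0,0,0,-11.7,0,-29.3,1],[0,0,0,-14.6,0,-35.0,1],[0,0,0,-17.7,0,-40.5,1],[0,0,0,-20.9,0,-45.9,1],[0,0,0,-24.4,0,-51.2,1],[0,0,0,-28.0,0,-56.4,1],[0,0,0,-31.8,0,-61.4,1],[0,0,0,-35.8,0,-66.3,1],
[0,0,0,-4.3,0,-5.0,1],[0,0,0,-8.9,0,-9.9,1],[0,0,0,-13.5,0,-14.6,1],[0,0,0,-18.4,0,-19.1,1],[0,0,0,-23.4,0,-23.5,1],[0,0,0,-28.5,0,-27.7,1],[0,0,0,-33.8,0,-31.7,1],[0,0,0,-39.2,0,-35.5,1],[0,0,0,-44.8,0,-39.2,1],[0,0,0,-50.5,0,-42.6,1],[0,0,0,-56.3,0,-45.8,1],[0,0,0,-62.2,0,-48.9,1],
[0,0,0,-6.2,0,-2.9,1],[0,0,0,-12.4,0,-5.5,1],[0,0,0,-18.8,0,-8.0,1],[0,0,0,-25.2,0,-10.2,1],[0,0,0,-31.7,0,-12.2,1],[0,0,0,-38.3,0,-13.9,1],[0,0,0,-44.9,0,-15.4,1],[0,0,0,-51.6,0,-16.7,1],[0,0,0,-58.3,0,-17.7,1],[0,0,0,-65.0,0,-18.5,1],[0,0,0,-71.8,0,-19.0,1],[0,0,0,-78.6,0,-19.3,1],
theta 6.281818508338813 num 39.99129868833115 r 94.24977014237096 [470.25835789 -44.30776561 176.23880264] F [  4.62848252  -5.77550384 -15.26577589] 30.65
Frad -4.5522346930263184 Ftan 5.835790809721824
```

step_arm(
  steps=[
    [0,0,0,-2.2,0,-6.0,1],
    [0,0,0,-4.6,0,-12.0,1],
    [0,0,0,-6.9,0,-17.8,1],
    [0,0,0,-9.4,0,-23.6,1],
    [0,0,0,-12.2,0,-29.3,1],
    [0,0,0,-15.1,0,-35.0,1],
    [0,0,0,-18.2,0,-40.5,1],
    [0,0,0,-21.4,0,-45.9,1],
    [0,0,0,-24.9,0,-51.2,1],
    [0,0,0,-28.5,0,-56.4,1],
    [0,0,0,-32.3,0,-61.4,1],
    [0,0,0,-36.3,0,-66.3,1],
  ],
)

```text
time_s: 31.85
tcp_pos: [502.5, -43.8, 239.7]
ee_rot: [-3.14, -0.014, -3.128]
force: [-2.3, -6.4, -16.8]
opening: 27.9
```

```bash
cat > la.py <<'E'
from h import *
s=read_state();p=s["tcp_pos"];g=np.array([p[0],p[2]-54]);h=np.array([653,70.])
d=g-h;print("lid",np.arctan2(d[1],-d[0])-.245,"r",np.hypot(*d),p,s["force"],s["ee_rot"],s["time_s"])
E
python3 la.py; python3 chk.py pics/u.png; python3 -c "
from h import *
cv2.imwrite('pics/u_s.png',camera('scene')[:,:,::-1])"
```

```text
lid 0.4105269048051128 r 189.84592628329324 [502.50403704 -43.84121738 239.72571391] [ -2.26514688  -6.38577004 -16.78271969] [-3.14010333 -0.01398616 -3.1275427 ] 31.85
[502.50403704 -43.84121738 239.72571391] [ -2.26514688  -6.38577004 -16.78271969] [-1.41151789  0.90889719  0.14399634] [-3.14010333 -0.01398616 -3.1275427 ] 0.14043902159537788 27.853426319787243 31.85
```

View pics/u_s.png

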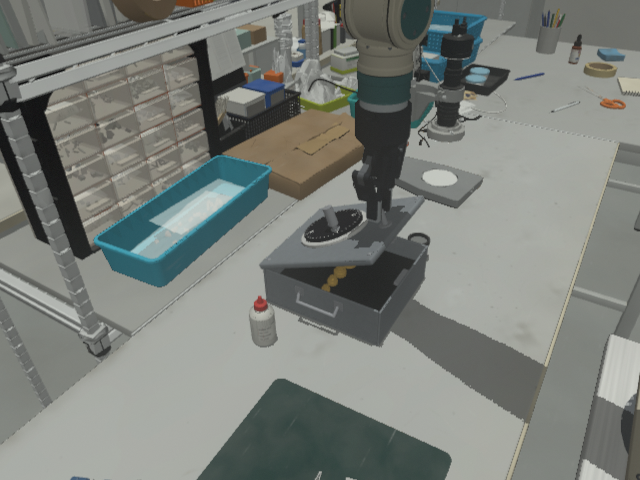

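The box is open and the lid is rising, at 0.41 rad with the radius matching. I'll carry on along the arc.

step_arm(
  steps=[
    [0,0,0,-4.3,0,-5.0,1],
    [0,0,0,-8.9,0,-9.9,1],
    [0,0,0,-13.5,0,-14.6,1],
    [0,0,0,-18.4,0,-19.1,1],
    [0,0,0,-23.4,0,-23.5,1],
    [0,0,0,-28.5,0,-27.7,1],
    [0,0,0,-33.8,0,-31.7,1],
    [0,0,0,-39.2,0,-35.5,1],
    [0,0,0,-44.8,0,-39.2,1],
    [0,0,0,-50.5,0,-42.6,1],
    [0,0,0,-56.3,0,-45.8,1],
    [0,0,0,-62.2,0,-48.9,1],
  ],
)

```text
time_s: 33.15
tcp_pos: [562.1, -43.0, 289.1]
ee_rot: [-3.14, -0.021, -3.128]
force: [-13.5, -6.1, -3.7]
opening: 28.0
```

```bash
python3 la.py
```

```text
lid 0.8222917966234619 r 188.48674075740138 [562.05550518 -43.04574346 289.09497359] [-13.48269261  -6.1072619   -3.69558215] [-3.13986381 -0.02135801 -3.12785306] 33.15
```

step_arm(
  steps=[
    [0,0,0,-6.2,0,-2.9,1],
    [0,0,0,-12.4,0,-5.5,1],
    [0,0,0,-18.8,0,-8.0,1],
    [0,0,0,-25.2,0,-10.2,1],
    [0,0,0,-31.7,0,-12.2,1],
    [0,0,0,-38.3,0,-13.9,1],
    [0,0,0,-44.9,0,-15.4,1],
    [0,0,0,-51.6,0,-16.7,1],
    [0,0,0,-58.3,0,-17.7,1],
    [0,0,0,-65.0,0,-18.5,1],
    [0,0,0,-71.8,0,-19.0,1],
    [0,0,0,-78.6,0,-19.3,1],
  ],
)

```text
time_s: 34.35
tcp_pos: [643.8, -42.0, 312.0]
ee_rot: [-3.14, -0.012, -3.127]
force: [-9.5, -4.9, 5.7]
opening: 27.9
```

```bash
python3 la.py; python3 lift.py 1.3 1.38 3;  python3 -c "
from h import *
cv2.imwrite('pics/v_s.png',camera('scene')[:,:,::-1])"
```

```text
lid 1.2769624466218525 r 188.1963912624086 [643.81329233 -41.95308417 311.97203538] [-9.50966261 -4.8895086   5.66129683] [-3.140044   -0.01199348 -3.12720924] 34.35
[0,0,0,-5.1,0,-0.1,1],[0,0,0,-10.1,0,0.0,1],[0,0,0,-15.2,0,0.2,1],
```

View pics/v_s.png

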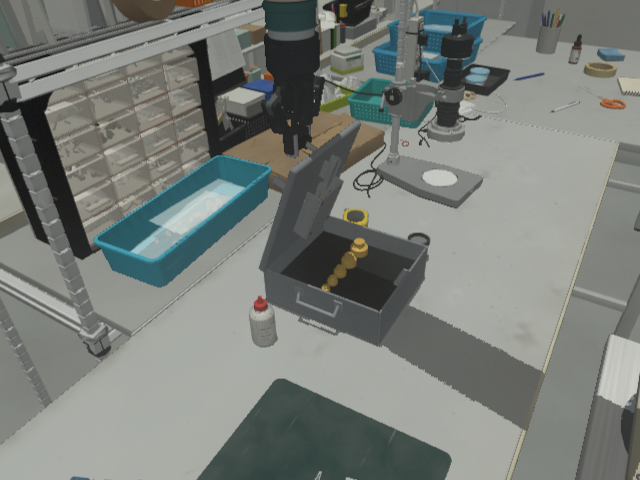

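step_arm(
  steps=[
    [0,0,0,0,0,0,1],
    [0,0,0,0,0,0,1],
    [0,0,0,0,0,0,-0.3],
    [0,0,0,0,0,0,-0.3],
    [0,0,0,0,0,0,-0.3],
    [0,0,0,0,0,0,-0.3],
  ],
)

```text
time_s: 35.0
tcp_pos: [648.3, -40.8, 313.2]
ee_rot: [3.141, 0.001, -3.126]
force: [0.9, -0.0, 0.0]
opening: 55.5
```

step_arm(
  steps=[
    [0,0,0,0,0,-15,-0.3],
    [0,0,0,0,0,-35,-0.3],
    [0,0,0,0,0,-60,-0.3],
    [0,0,0,0,0,-90,-0.3],
    [0,0,0,0,0,-110,-0.3],
    [0,0,0,0,0,-110,-0.3],
    [0,0,0,0,0,-110,-0.3],
    [0,0,0,0,0,-110,-0.3],
    [0,0,0,0,0,-110,-0.3],
  ],
)

```text
time_s: 35.9
tcp_pos: [647.6, -41.1, 421.4]
ee_rot: [3.141, -0.003, -3.127]
force: [0.5, -0.8, -0.7]
opening: 55.8
```

```bash
python3 -c "
from h import *
a=camera('scene');cv2.imwrite('pics/w_s.png',a[:,:,::-1]);b=camera('top');cv2.imwrite('pics/w_t.png',b[:,:,::-1])
s=read_state();print(s['tcp_pos'],s['force'],s['time_s'],abs(s['qvel']).max())"
```

```text
[647.66990063 -41.16531299 421.71172908] [-0.36026842  0.01464629  0.52110493] 36.0 0.005803332068324036
```

View pics/w_s.png

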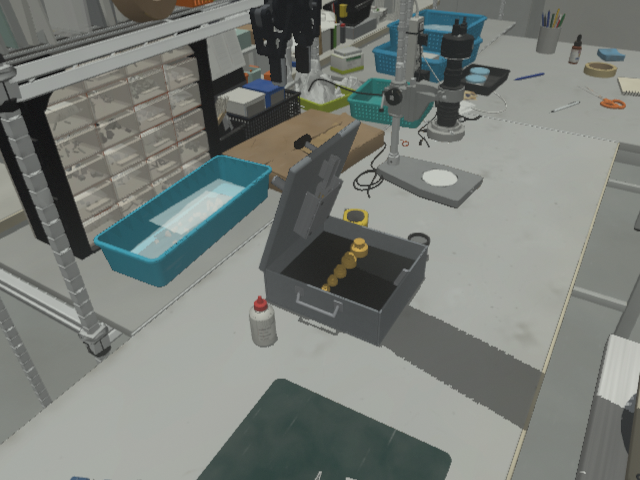

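View pics/w_t.png

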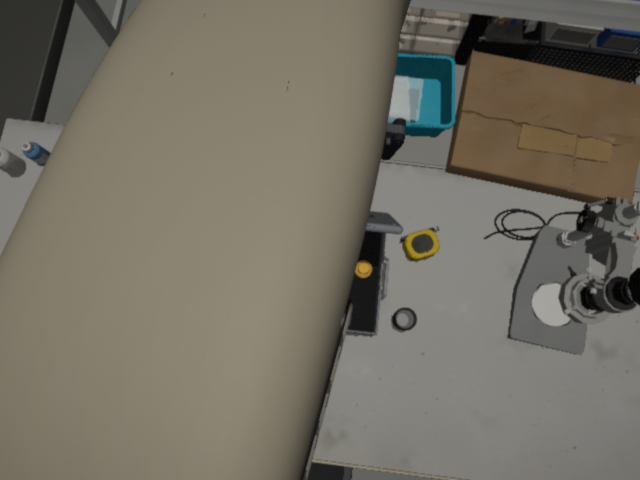

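The lid stands open by itself: it looks the same in the scene view before and after release, with its front edge at about (357,125). The tape (421,244), loupe (404,318) and bottle (262,322 in the scene view) haven't moved, and the hand is clear with near-zero force.

```bash
python3 -c "
from rig import *
print(hand_in())"
```

```text
the job is handed in; nothing more can be done
None
```

The strongbox is unlocked, its lid stands open by itself at about 1.28 rad (73°), and I have handed the job in.

- **Dialling:** I turned the dial left through more than two turns and stopped at 28.0 (arm) to 28.1 (wrist camera). I then turned it right to the second 20 and stopped at 20.05 to 20.1. Turning slowly left, I met the stop about 15 divisions past 20.
- **Checking the stop:** The first rise to about 8 N at the handle did not settle whether this was the stop, as the dial still turned back freely for about 0.15 rad. Further back it blocked as well, again at about 8 N. I took the dial as held in the notch with some play. Neither push came near 19 N.
- **Opening:** I let go of the dial and lifted the lid by its grip. The force stayed at about 12 to 17 N, with no sign of the bolt catching.
- **Last checks:** After I released the grip and backed the hand off 110 mm, the lid looked the same as before in the scene picture, and the force on the tool was about zero. The tape measure, loupe and dropper bottle looked unmoved. The arm blocked the top camera's view of the bottle, so I checked that one in the scene picture only. The clock stood at 36 s of the 72 s allowed.

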